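Load the stacking jig: hex-footed hub, drilled plates, press platen

TASK

Set up the stacking jig: put the hex-footed hub over the jig's tall pin and turn it until its foot drops fully home into the hexagonal nest. Then lower every drilled grey plate that is on the bench over the hub, without dropping it down, so that all lie flat on one another and lengthwise in line with the jig's base. Last take the steel platen, hold it level and still for three seconds about 12 cm above the bench with its hole centred over the small upward-looking inspection camera, and then lower it the same way on top of the plates. Leave the other things on the bench where they are.

Things in the scene. Friction and masses are not known exactly. Their poses are not given: they have to be found in the camera images.
- jig: Fixed steel jig. Base plate 200 (x) x 90 x 12 mm; in its middle a hexagonal collar, 78 mm across outer flats, top 26 mm above the bench, with a hex recess 49 mm across flats, floor 12 mm above the bench; from its middle rises a fixed vertical pin, 15 mm thick, tapered tip 125 mm above the bench. Origin: on the pin's axis at bench height, z up. Recess flats face x and every 60 deg from it.
- hub: Loose aluminium hub, 108 mm tall, 160 g, standing on its hex foot: 46 mm across flats, 12 mm tall, lowest 3 mm only 43. Above it a round tube 28 mm thick, top 8 mm tapering to 22; bore 18 mm right through. Origin: underside centre, z up; foot flats face x and every 60 deg. It drops home only within about 7 deg of the recess; else stops on the collar, 14 mm higher. Home: underside 12, top 120 mm above bench.
- platen: Loose steel press platen, about 280 g, lying flat: 180 mm long (x), middle 92 mm of it 66 mm wide, end tabs 36 mm wide, 14 mm thick, 31.5 mm hole in the middle. On each tab an upright lug, 24 mm long, 36 wide, top 34 mm above the underside, centred 74 mm from the hole: hold it by one lug across the 36 mm. Origin: hole centre at the underside, z up.
- plate_1: One of two or three equal loose grey plastic plates (an absent one has no pose), lying flat: 10 mm thick, 120 g, 180 mm long (x), middle 92 mm of it 66 mm wide, end tabs 36 mm wide; 31.5 mm hole in the middle. Hold it across one tab, about 72 mm from the hole, so the hub clears the gripper. Origin: hole centre at the underside, z up. Stacked, the lowest rests on the collar, 26 mm above the bench.
- plate_2: One of two or three equal loose grey plastic plates (an absent one has no pose), lying flat: 10 mm thick, 120 g, 180 mm long (x), middle 92 mm of it 66 mm wide, end tabs 36 mm wide; 31.5 mm hole in the middle. Hold it across one tab, about 72 mm from the hole, so the hub clears the gripper. Origin: hole centre at the underside, z up. Stacked, the lowest rests on the collar, 26 mm above the bench.
- plate_3: One of two or three equal loose grey plastic plates (an absent one has no pose), lying flat: 10 mm thick, 120 g, 180 mm long (x), middle 92 mm of it 66 mm wide, end tabs 36 mm wide; 31.5 mm hole in the middle. Hold it across one tab, about 72 mm from the hole, so the hub clears the gripper. Origin: hole centre at the underside, z up. Stacked, the lowest rests on the collar, 26 mm above the bench.
- camera: Fixed upward-looking inspection camera on the bench: round black housing, 68 mm across at the foot, 58 above, 32 mm tall, with a white ring light and a lens on top. Origin: centre of its underside, at bench height, z up.
- clip_cover: black moulded terminal cover, 32 x 75 x 14 mm; bystander, leave it where it is; origin centre of underside
Things that resemble listed ones, but are neither listed nor needed, are in the scene too. Several things have the shape of the camera; the one meant has the colours described above.

How it is judged:
By the outcome, as a careful person would: the job done as asked, in the order asked, and still so for the second after the job is handed in, with the robot touching nothing.
Of plate_1, plate_2, plate_3 only 2 to 3 are there at a start; the rules pass over those that are not, and their reading is None.
At some moment in a run one of plate_1, plate_2, plate_3, platen may be knocked a few centimetres aside while the robot is not near it.
It also fails if it takes over 200 s, if anything falls off the work surface, if the arm or the gripper's body presses on something with over 40 N, if the wrist force passes 120 N, or if a joint passes its speed limit or range.

ROBOT

A 7-joint arm with a two-finger parallel gripper is mounted at the origin on a cart in front of the work surface, level with it; the furniture and walls round the work are solid. World frame = base frame: x ahead of the robot, y to its left, z up, the work surface at z = 0. Lengths are in mm, angles in rad, forces in N, time in s.
With the tool pointing down it reaches from about 400 to 875 mm from the base axis. Payload 6.5 kg.
Tool frame: the origin (TCP) lies midway between the tips of the shut fingers; the grasp point (between the pads) lies 19 mm behind it; x points along the fingers, y is the direction in which the jaws open and shut, and the axes are right-handed (so a half turn about x gives the same grasp; the last joint's range is limited). The gripper opens to 85 mm and grips with 20 to 120 N. Pads are 22 mm wide; open, the fingers measure 114 mm over their backs; the gripper's body (76 mm by 85 mm) begins 54 mm behind the grasp point. The pads swing forward as they close: fully open they stand 13 mm farther back than shut.
Start: joints at [1.059, 0.536, -0.004, 1.538, 0.003, 1.067, -0.071], TCP at [280.261, -586.467, 199.49] pointing down, gripper open.
Joint ranges: [-2.7, 2.7], [-0.37, 2.16], [-1.27, 1.26], [0.24, 2.4], [-1.31, 4.45], [0.19, 1.91], [-2.76, 2.76]. Speed limits (rad/s): [2.39, 2.39, 3.14, 3.14, 3.14, 3.14, 3.14].

INTERFACE

Orientations are given as a unit quaternion [x, y, z, w].
In Python, from rig import bot, vision, order, spotter gives the robot as it stands.
- The arm moves only by the tool send_rows, never from a script. Its argument "commands" is a list of rows, each an object with "claw": the opening, from 0 (shut) to 1 (fully open); "dp": the shift along the world's x, y, z in cm, a list of three; "rotation": the turn, a rotation vector about the world's x, y, z in rad, a list of three. A call has 1 to 20 rows; each row is the pose to reach, as a shift and turn from the pose commanded when the call began; what a row does not reach only later rows make up. A row lasts 1/8 s, in which the tool goes at most 62.5 mm and 10.7 degrees, less where a joint would pass 70% of its speed; a pose out of reach is approached as far as the arm can. A call with a gripper value outside its range is refused whole. The fingers move at their own pace and stop on an object; "force" is the grip in N (left out, the last holds). Time passes only in rows, so rows that repeat a pose let the fingers close. It gives the time, the measured TCP pose, the force and the opening at its end, in the units of the state.
- bot.read_state(): the state, without advancing time (a new reading comes with each control period).
- vision.grab_frame(name): name is "scene" or "top" or "wrist"; returns (picture, depth): 384x512x3 uint8, red, green, blue; 384x512 float32, mm along the optical axis (not along the pixel's ray), 0 where there is no reading.
- vision.camera_info(name): a dict with "fx", "fy", "cx", "cy" (pixels), "dist" ([k1, k2, p1, p2, k3] as OpenCV has them; the pictures are not rectified), "rvec" (rotation vector, rad) and "tvec" (3), from world to camera coordinates, as OpenCV has them. Camera axes: x right, y down, z forward; pixel columns grow to the right and rows downward; lengths in mm; the calibration is good to about 2 mm. A picture is of the moment at which its call begins: read the wrist's pose just before it. camera_info takes no time and is no camera call; for the wrist camera it gives the pose at the moment of the call.
- order.hand_in(): hands the job in, once; it reports no verdict.
Trained networks look in the newest picture that a camera, given by its name, has taken for a name from the list of things; names that differ only in an ending like _2 or _b are one class to them, and where a whole thing is asked for, a point or a joint stands for the part that bears it (a point fixed in the world has none). Each returns a list of dicts, best first, with "conf" (0 to 1); they miss things now and then, are a little off and sometimes report something else, mostly with a low value. They report only what shows in the picture. A call takes as long as a camera call. They do not tell look-alikes from the thing itself.
- spotter.spot_in(target, camera): "at" ([x, y, z] in mm, in world coordinates, good to about 4 mm: the middle of the surface that is visible of it).
- spotter.masks_of(target, camera): "region" (384x512 bool, what is visible of it).
- spotter.spot_point(target, camera): "at" ([x, y, z] in mm, in world coordinates, good to about 4 mm: a listed point, or the origin of a listed thing).
The state is a dict: "time_s": time; "q": joint angles; "qvel": joint speeds; "joint_torque": joint torques, N m; "position": TCP position; "tcp_rot": TCP orientation; "force": force on the tool from outside, world axes, zero at the start; "torque": the same for the moment, N m; "finger_gap": finger opening in mm.
Only numpy, scipy, OpenCV 4.12 (cv2) and the standard library are available. Lean on these libraries where they do the work, as an engineer would, in place of code of your own. Each camera call takes 0.05 s, during which the arm holds its last target.

## Working session

There is one attempt and no reset: what is moved stays moved. The work goes in short steps, Python scripts to look and compute and a tool call to move; the robot and the scene stay as the last step left them, time stands still between calls to the robot, and variables do not carry over. Pictures are saved under pics/ and viewed, and the job is handed in when it is done.

Besides the shell and the picture viewer there is one more tool, called after "Call:" as a command line: name --argument value ..., lists and objects as JSON in quotes. send_rows: Moves the arm, as the interface text tells. Its arguments: {"type":"object","properties":{"commands":{"type":"array","items":{"type":"object","properties":{"claw":{"type":"number"},"dp":{"type":"array","items":{"type":"number"}},"rotation":{"type":"array","items":{"type":"number"}}}}},"force":{"type":"number"}},"required":["commands"]}

```bash
ls; mkdir -p pics
python3 - <<'E'
from rig import bot, vision, order, spotter
import cv2
s=bot.read_state(); print(s)
for n in ["scene","top","wrist"]:
    p,d=vision.grab_frame(n); cv2.imwrite(f"pics/{n}0.png",p[:,:,::-1]); i=vision.camera_info(n); print(n,i)
E
```

```text
pics
{'time_s': 0.0, 'q': array([ 1.05877569,  0.53719675, -0.00446778,  1.53890397,  0.00261561,
        1.067335  , -0.07120562]), 'qvel': array([-0.00036857, -0.00011875,  0.00029926, -0.00020188,  0.00165762,
        0.00035512,  0.00226002]), 'joint_torque': array([-2.46311583e-04, -5.83412862e+01,  1.04843706e+00, -2.59107935e+01,
        1.22686703e-02,  9.41640639e-03,  7.17643502e-06]), 'position': array([ 279.95613701, -585.81851193,  198.58105522]), 'tcp_rot': array([-0.68941449, -0.15697477,  0.68979282, -0.15573196]), 'force': array([-0.38797812, -0.09184675, -0.61828305]), 'torque': array([-0.00221435, -0.04273448,  0.05062815]), 'finger_gap': 85.31786365122399}
scene {'fx': 356.33589263844794, 'fy': 356.33589263844794, 'cx': 259.8070407735449, 'cy': 193.29523132020893, 'dist': array([-0.08994826,  0.        ,  0.        ,  0.        ,  0.        ]), 'rvec': array([ 0.6775393 , -2.53343331,  1.30168548]), 'tvec': array([394.52022955, 265.02439751, 599.05365874])}
top {'fx': 467.24051897724655, 'fy': 467.24051897724655, 'cx': 247.21947100012767, 'cy': 189.42427620464082, 'dist': array([-0.09061632,  0.        ,  0.        ,  0.        ,  0.        ]), 'rvec': array([ 2.13181594, -2.19157243,  0.13328635]), 'tvec': array([-113.11170642,  545.68116182, 1114.96105114])}
wrist {'fx': 343.97111870547775, 'fy': 343.97111870547775, 'cx': 256.34324347845967, 'cy': 192.3677450806755, 'dist': array([-0.07671075,  0.        ,  0.        ,  0.        ,  0.        ]), 'rvec': array([-2.45284153,  1.54713597,  0.21576331]), 'tvec': array([-650.33945699,  -33.9993371 ,  379.15037971])}
```

View pics/scene0.png

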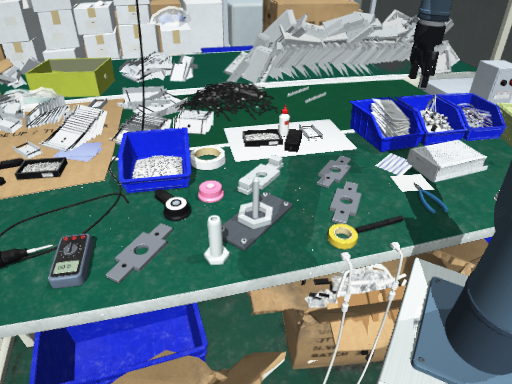

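View pics/top0.png

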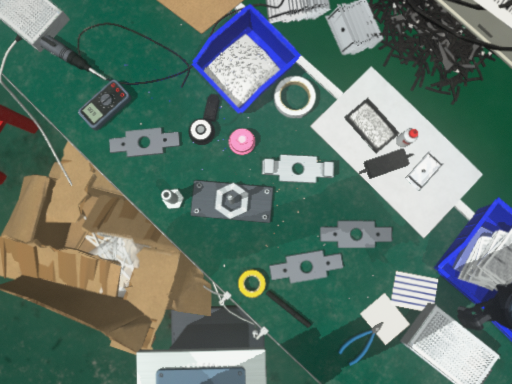

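View pics/wrist0.png

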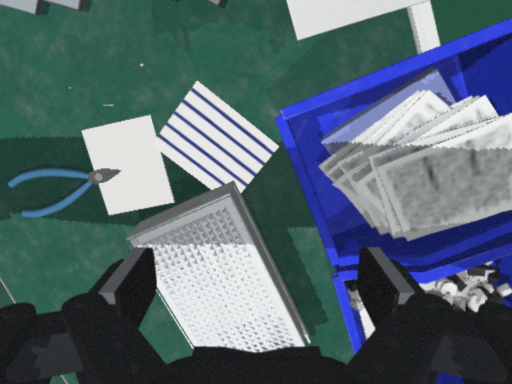

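The top view shows the jig at about (232,201), the hub at (172,198), three plate-like things at (144,142), (356,234) and (306,267), the lugged platen at (298,169), and a black/white camera at (201,130). Next I'll measure them.

```bash
cat > h.py <<'E'
from rig import bot, vision, order, spotter
import cv2, numpy as np
from scipy.spatial.transform import Rotation as R
np.set_printoptions(precision=2,suppress=True)
def cam(n):
    i=vision.camera_info(n); K=np.array([[i['fx'],0,i['cx']],[0,i['fy'],i['cy']],[0,0,1.]])
    return K,np.array(i['dist']),R.from_rotvec(i['rvec']).as_matrix(),np.array(i['tvec'])
def cloud(n,d,c=None):
    K,D,Rm,t=c or cam(n)
    h,w=d.shape; u,v=np.meshgrid(np.arange(w),np.arange(h))
    p=cv2.undistortPoints(np.stack([u,v],-1).reshape(-1,1,2).astype(np.float64),K,D).reshape(h,w,2)
    X=np.dstack([p[...,0]*d,p[...,1]*d,d])-t
    X=X@Rm; X[d<=0]=np.nan
    return X
def onplane(n,uv,z,c=None):
    K,D,Rm,t=c or cam(n)
    p=cv2.undistortPoints(np.array(uv,float).reshape(-1,1,2),K,D).reshape(-1,2)
    r=np.c_[p,np.ones(len(p))]@Rm; o=-Rm.T@t
    return o+r*((z-o[2])/r[:,2])[:,None]
def proj(n,X,c=None):
    K,D,Rm,t=c or cam(n)
    return cv2.projectPoints(np.array(X,float).reshape(-1,1,3),cv2.Rodrigues(Rm)[0],t,K,D)[0].reshape(-1,2)
def grab(n,name=None,box=None,s=1):
    c=cam(n); p,d=vision.grab_frame(n)
    if name:
        q=p if box is None else p[box[1]:box[3],box[0]:box[2]]
        cv2.imwrite(f'pics/{name}.png',cv2.resize(q[:,:,::-1],None,fx=s,fy=s,interpolation=cv2.INTER_CUBIC))
    return p,d,c
E
python3 - <<'E'
from h import *
p,d,c=grab('top','topzoom',(90,90,410,310),2.5)
np.savez('top0.npz',p=p,d=d)
X=cloud('top',d,c)
for n,uv in dict(pA=(126,143),pB=(338,235),pC=(288,269),platen=(281,168),lug=(270,168),hub=(172,194),jig=(205,205),cam=(201,119),bench=(250,230),pink=(242,140),cover=(386,163),bench2=(150,230)).items():
    print(n,X[uv[1],uv[0]])
for t in ['jig','hub','platen','plate_1','camera','clip_cover']:
    print(t,[(np.round(o['at']),round(o['conf'],2)) for o in spotter.spot_point(t,'top')])
print(bot.read_state()['time_s'])
E
```

```text
pA [672.83 177.63  10.01]
pB [ 424.74 -351.43    7.2 ]
pC [ 345.02 -223.06   11.84]
platen [ 596.43 -214.6    14.03]
lug [ 594.25 -185.95   31.75]
hub [528.18  46.11 102.14]
jig [508.75 -21.88  10.61]
cam [725.16 -16.62  26.25]
bench [ 443.77 -132.43    2.12]
pink [ 667.   -118.6    30.99]
cover [ 599.42 -476.62   31.49]
bench2 [ 464.42  194.54 -371.03]
jig [(array([515., -85.,  -2.]), 0.82)]
hub []
platen [(array([ 598., -261.,    3.]), 0.57), (array([699., -16.,   4.]), 0.4)]
plate_1 [(array([674., 132.,   0.]), 0.94), (array([ 350., -266.,   -1.]), 0.63), (array([ 423., -392.,   -3.]), 0.58)]
camera [(array([698., -15.,   4.]), 0.59)]
clip_cover [(array([761., -40.,  -5.]), 0.64)]
0.5
```

View pics/topzoom.png

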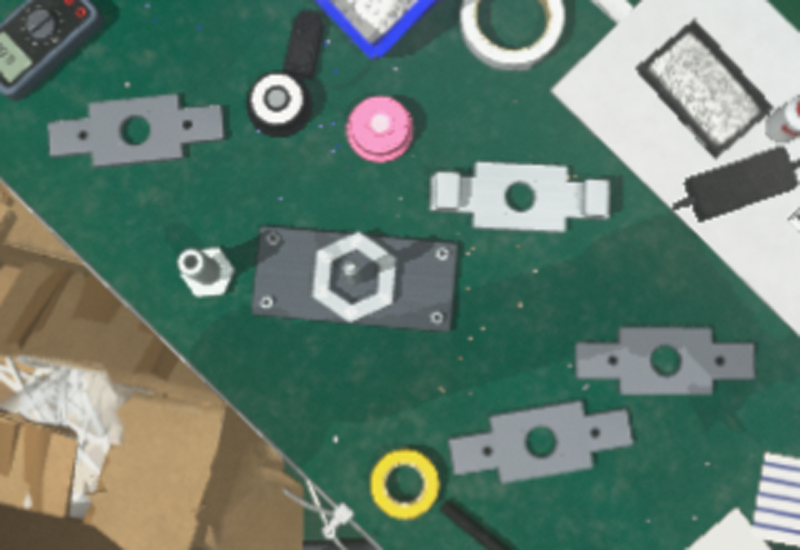

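```bash
cat > meas.py <<'E'
from h import *
def comp(p,d,c,n,seed,zr,ztop):
    X=cloud(n,d,c); z=X[...,2]
    hsv=cv2.cvtColor(p,cv2.COLOR_RGB2HSV)
    m=(hsv[...,1]<70)&(hsv[...,2]>40)&(z>zr[0])&(z<zr[1])
    m=cv2.morphologyEx(m.astype(np.uint8),cv2.MORPH_OPEN,np.ones((2,2)))
    k,l,st,ce=cv2.connectedComponentsWithStats(m,connectivity=4)
    if seed is None: return m
    a=l[seed[1],seed[0]]
    if a==0: return None
    cnt=max(cv2.findContours((l==a).astype(np.uint8),cv2.RETR_EXTERNAL,cv2.CHAIN_APPROX_NONE)[0],key=len).reshape(-1,2)
    P=onplane(n,cnt,ztop,c)[:,:2]
    (cx,cy),(w,h),an=cv2.minAreaRect(P.astype(np.float32))
    if w<h: w,h,an=h,w,an+90
    return (cx,cy),(w,h),(an+90)%180-90
E
python3 - <<'E'
from meas import *
f=np.load('top0.npz');p,d=f['p'],f['d'];c=cam('top')
for n,s,zr,zt in [('pA',(126,143),(4,18),10),('pB',(340,235),(3,18),10),('pC',(290,269),(3,18),10),('platen',(284,168),(5,45),14),('jig',(205,205),(5,20),12)]:
    print(n,comp(p,d,c,'top',s,zr,zt))
X=cloud('top',d,c)
# hole centres: dark hub etc
hub=X[185:212,158:188].reshape(-1,3)
print('hub top',np.nanmedian(hub[hub[:,2]>98],0),(hub[:,2]>98).sum(),'foot',np.nanmean(hub[(hub[:,2]>7)&(hub[:,2]<15)],0))
pin=X[185:215,215:250].reshape(-1,3); print('pin',pin[pin[:,2]>100])
col=pin[(pin[:,2]>22)&(pin[:,2]<30)];print('collar',col.min(0),col.max(0),(col.min(0)+col.max(0))/2)
s=bot.read_state(); Rt=R.from_quat(s['tcp_rot']).as_matrix(); print('tcp axes\n',Rt)
K,D,Rm,t=cam('wrist'); o=-Rm.T@t; print('wrist cam pos rel in tool',Rt.T@(o-s['position']),'axes in tool\n',Rt.T@Rm.T)
E
```

```text
pA ((672.4735107421875, 128.96762084960938), (179.77215576171875, 67.06209564208984), -85.97000360488892)
pB ((423.2672424316406, -397.7081298828125), (179.12142944335938, 64.69371795654297), 88.22313690185547)
pC ((347.5811767578125, -270.25823974609375), (178.7508544921875, 66.08501434326172), -80.39833068847656)
platen ((591.909912109375, -257.90936279296875), (176.3672332763672, 67.26679229736328), 85.76272583007812)
jig ((520.57080078125, -37.66281509399414), (91.806884765625, 89.25733947753906), 83.70661926269531)
hub top [526.18  57.19 104.48] 85 foot [523.18  52.81  10.5 ]
pin [[522.76 -86.05 118.55]
 [522.33 -88.42 121.87]
 [522.73 -90.56 117.7 ]
 [522.77 -92.81 116.81]
 [520.77 -83.65 116.47]
 [520.31 -86.05 120.18]
 [519.47 -88.54 127.33]
 [520.28 -90.55 119.25]
 [519.82 -92.92 122.91]
 [518.2  -83.7  119.12]
 [517.7  -86.1  123.31]
 [517.55 -88.39 124.14]
 [517.64 -90.6  122.7 ]
 [517.88 -92.78 119.79]
 [518.26 -94.94 115.63]
 [515.58 -83.77 122.48]
 [515.39 -86.06 123.65]
 [515.15 -88.37 125.34]
 [515.26 -90.58 123.77]
 [515.29 -92.81 122.89]
 [515.77 -94.93 117.67]
 [513.72 -83.57 118.4 ]
 [513.46 -85.9  120.43]
 [513.37 -88.17 120.64]
 [513.26 -90.45 121.14]
 [513.42 -92.64 118.92]
 [513.67 -94.83 115.9 ]
 [512.11 -83.27 111.76]
 [511.26 -85.82 119.66]
 [511.3  -88.05 118.65]
 [510.96 -90.4  121.46]
 [511.55 -92.48 114.88]
 [512.48 -94.5  104.97]
 [510.48 -85.25 104.38]
 [509.69 -87.78 111.82]
 [509.96 -89.96 108.4 ]
 [510.66 -92.03 100.63]]
collar [ 483.07 -129.88   22.  ] [555.72 -47.61  29.86] [519.4  -88.74  25.93]
tcp axes
 [[-0.    0.43 -0.9 ]
 [ 0.   -0.9  -0.43]
 [-1.   -0.    0.  ]]
wrist cam pos rel in tool [-174.99    0.8   -70.5 ] axes in tool
 [[-0.   -0.27  0.96]
 [ 1.   -0.    0.  ]
 [ 0.    0.96  0.27]]
```

Call:
send_rows --commands '[{"dp": [6, 14, 2], "rotation": [0, 0, 0.28], "claw": 1}, {"dp": [12, 28, 4], "rotation": [0, 0, 0.56], "claw": 1}, {"dp": [18, 42, 5], "rotation": [0, 0, 0.84], "claw": 1}, {"dp": [24, 55.6, 5], "rotation": [0, 0, 1.124], "claw": 1}, {"dp": [24, 55.6, 5], "rotation": [0, 0, 1.124], "claw": 1}, {"dp": [24, 55.6, 5], "rotation": [0, 0, 1.124], "claw": 1}, {"dp": [24, 55.6, 5], "rotation": [0, 0, 1.124], "claw": 1}, {"dp": [24, 55.6, 5], "rotation": [0, 0, 1.124], "claw": 1}, {"dp": [24, 55.6, 5], "rotation": [0, 0, 1.124], "claw": 1}, {"dp": [24, 55.6, 5], "rotation": [0, 0, 1.124], "claw": 1}, {"dp": [24, 55.6, 5], "rotation": [0, 0, 1.124], "claw": 1}, {"dp": [24, 55.6, 5], "rotation": [0, 0, 1.124], "claw": 1}, {"dp": [24, 55.6, 5], "rotation": [0, 0, 1.124], "claw": 1}, {"dp": [24, 55.6, 5], "rotation": [0, 0, 1.124], "claw": 1}, {"dp": [24, 55.6, 5], "rotation": [0, 0, 1.124], "claw": 1}, {"dp": [24, 55.6, 5], "rotation": [0, 0, 1.124], "claw": 1}]'

```text
time_s: 2.5
position: [520.2, -30.7, 249.5]
tcp_rot: [-0.5, -0.5, 0.5, -0.5]
force: [-0.1, -0.1, -0.5]
finger_gap: 85.4
```

Run:
```python
from h import *
s=bot.read_state(); print(s['position'],R.from_quat(s['tcp_rot']).as_matrix(),s['q'])
p,d,c=grab('wrist','w1',None,1.5); np.savez('w1.npz',p=p,d=d,K=c[0],D=c[1],R=c[2],t=c[3])
```

```text
[520.2  -30.73 249.5 ] [[-0.  1. -0.]
 [-0. -0. -1.]
 [-1. -0.  0.]] [ 0.39  0.3  -0.5   1.8   0.16  1.08 -0.18]
```

View pics/w1.png

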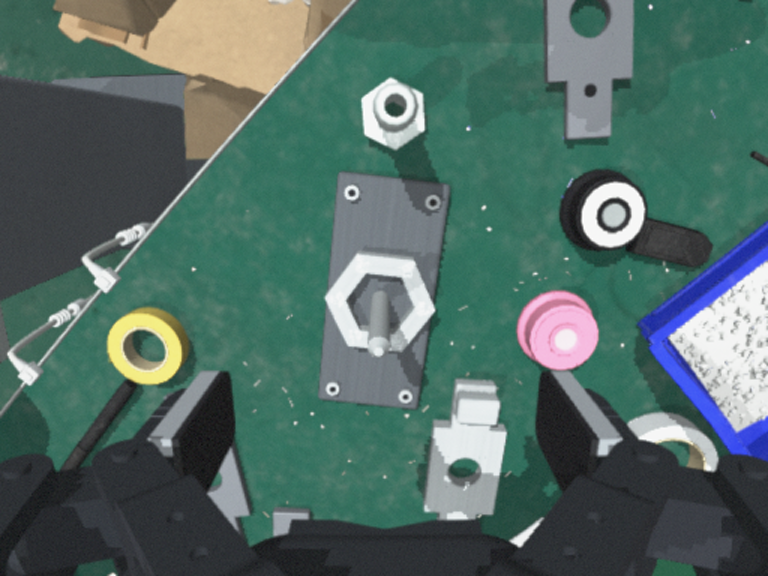

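Run:
```python
from h import *
f=np.load('w1.npz');p=f['p'];d=f['d'];c=(f['K'],f['D'],f['R'],f['t'])
S=6
for nm,b in [('hubz',(232,42,292,106)),('jigz',(200,105,310,280))]:
    q=p[b[1]:b[3],b[0]:b[2],::-1]; s=9 if nm=='hubz' else 3.4
    cv2.imwrite(f'pics/{nm}.png',cv2.resize(q,None,fx=s,fy=s,interpolation=cv2.INTER_CUBIC))
X=cloud('w',d,c)
b=onplane('w',np.array([(351,192),(433,202),(405,397),(333,389)])/1.5,12,c); print(b,b.mean(0))
e1=b[1]-b[2]; e2=b[0]-b[3]; print([np.degrees(np.arctan2(e[1],e[0])) for e in (e1,e2)])
b=onplane('w',np.array([(338,172),(450,184),(415,408),(319,399)])/1.5,12,c); print(b,b.mean(0))
e1=b[1]-b[2]; e2=b[0]-b[3]; print([np.degrees(np.arctan2(e[1],e[0])) for e in (e1,e2)])
z=X[...,2]
print('hubfoot',z[80,250],z[78,247],'top')
ht=X[45:85,240:290].reshape(-1,3); ht=ht[(ht[:,2]>106)]; print(ht.min(0),ht.max(0),np.median(ht,0),len(ht))
pt=X[200:240,240:265].reshape(-1,3); pt=pt[pt[:,2]>115]; print('pin',pt.min(0),pt.max(0),np.median(pt,0),len(pt))
```

```text
[[ 495.51    0.3    12.  ]
 [ 560.6    -7.7    12.  ]
 [ 539.88 -179.4    12.  ]
 [ 476.18 -171.43   12.  ]] [518.05 -89.55  12.  ]
[np.float64(83.1169614244675), np.float64(83.57776993830755)]
[[ 485.59   15.92   12.  ]
 [ 573.75    6.48   12.  ]
 [ 548.94 -190.4    12.  ]
 [ 463.39 -181.3    12.  ]] [517.91 -87.32  12.  ]
[np.float64(82.81857801732976), np.float64(83.57726752993078)]
hubfoot 12.628963299016016 14.3095913201061 top
[516.44  47.84 106.03] [540.26  70.79 110.2 ] [527.91  59.65 108.18] 383
pin [510.81 -94.51 115.11] [524.3  -79.95 127.18] [517.67 -85.11 121.54] 183
```

View pics/hubz.png

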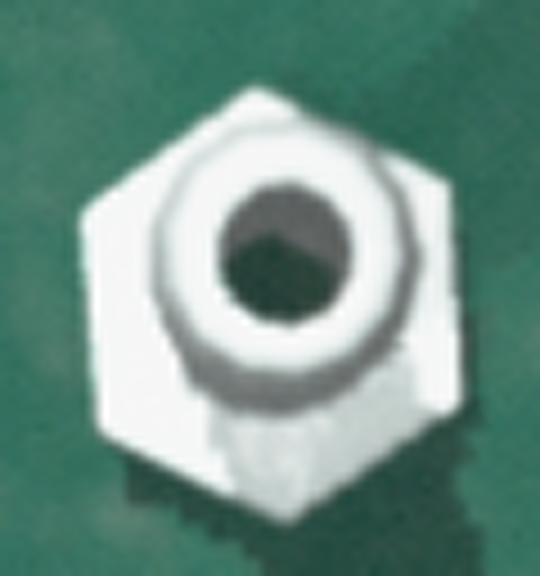

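View pics/jigz.png

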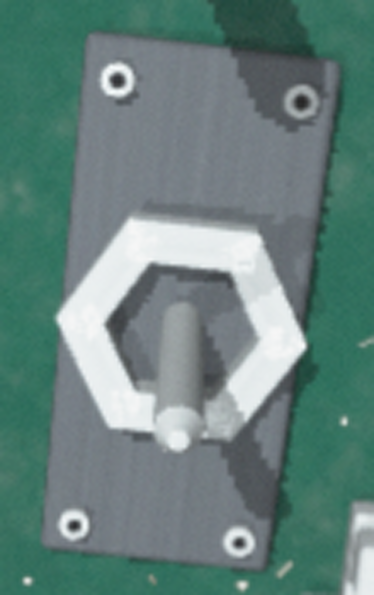

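Run:
```python
from h import *
f=np.load('w1.npz');c=(f['K'],f['D'],f['R'],f['t'])
v=np.array([(255,87),(450,180),(462,405),(288,523),(100,432),(80,212)],float)
uv=(v+.5)/9-.5+np.array([232,42])
b=onplane('w',uv,12,c)[:,:2]; print(b,b.mean(0))
r=b-b.mean(0); print(np.linalg.norm(r,axis=1), np.degrees(np.arctan2(r[:,1],r[:,0]))%60)
# bore top ellipse
t=(np.array([(285,253)])+.5)/9-.5+np.array([232,42]); print('bore',onplane('w',t,108,c))
# bolts zoom
v=np.array([(117,80),(301,102),(239,542),(74,524)],float); uv=(v+.5)/3.4-.5+np.array([200,105]); b=onplane('w',uv,12,c);print(b,b.mean(0))
for i,j in((0,3),(1,2)):
    e=b[i]-b[j];print(np.degrees(np.arctan2(e[1],e[0])))
for i,j in((1,0),(2,3)):
    e=b[i]-b[j];print('w',np.degrees(np.arctan2(e[1],e[0]))+90)
v=np.array([(136,215),(258,235),(305,345),(231,438),(107,428),(58,319)],float); uv=(v+.5)/3.4-.5+np.array([200,105]); b=onplane('w',uv,26,c)[:,:2];print(b,b.mean(0))
r=b-b.mean(0); print(np.linalg.norm(r,axis=1), np.degrees(np.arctan2(r[:,1],r[:,0]))%60)
v=np.array([(178,440)],float); uv=(v+.5)/3.4-.5+np.array([200,105]); print('tip',onplane('w',uv,125,c))
```

```text
[[526.22  86.6 ]
 [550.86  75.41]
 [552.79  47.78]
 [530.5   32.99]
 [506.31  44.47]
 [504.07  71.57]] [528.46  59.8 ]
[26.89 27.3  27.14 26.89 26.94 27.08] [34.78 34.86 33.71 34.36 34.7  34.24]
bore [[528.07  59.99 108.  ]]
[[ 495.58    0.1    12.  ]
 [ 560.02   -7.67   12.  ]
 [ 539.79 -178.49   12.  ]
 [ 475.43 -170.59   12.  ]] [517.71 -89.17  12.  ]
83.26734198395656
83.24687479649963
w 83.12432562267982
w 83.00078501994679
[[ 502.21  -45.1 ]
 [ 544.7   -52.32]
 [ 562.11  -92.77]
 [ 535.82 -128.64]
 [ 490.35 -124.6 ]
 [ 473.82  -82.81]] [518.17 -87.71]
[45.49 44.23 44.23 44.58 46.2  44.62] [50.53 53.14 53.43 53.32 52.99 53.7 ]
tip [[517.66 -87.68 125.  ]]
```

Call:
send_rows --commands '[{"dp": [0.4, 4.5, 0], "rotation": [0, 0, 0], "claw": 1}, {"dp": [0.8, 9.1, 0], "rotation": [0, 0, 0], "claw": 1}, {"dp": [0.8, 9.1, -4], "rotation": [0, 0, 0], "claw": 1}, {"dp": [0.8, 9.1, -8], "rotation": [0, 0, 0], "claw": 1}, {"dp": [0.8, 9.1, -12], "rotation": [0, 0, 0], "claw": 1}, {"dp": [0.8, 9.1, -16], "rotation": [0, 0, 0], "claw": 1}, {"dp": [0.8, 9.1, -18.7], "rotation": [0, 0, 0], "claw": 1}, {"dp": [0.8, 9.1, -18.7], "rotation": [0, 0, 0], "claw": 1}, {"dp": [0.8, 9.1, -18.7], "rotation": [0, 0, 0], "claw": 1}]'

```text
time_s: 3.68
position: [529.2, 60.8, 63.6]
tcp_rot: [0.501, 0.499, -0.5, 0.5]
force: [-0.6, 0.8, -0.0]
finger_gap: 85.5
```

Call:
send_rows --commands '[{"claw": 0.5, "dp": [0, 0, 0], "rotation": [0, 0, 0]}, {"claw": 0.4, "dp": [0, 0, 0], "rotation": [0, 0, 0]}, {"claw": 0.3, "dp": [0, 0, 0], "rotation": [0, 0, 0]}, {"claw": 0.2, "dp": [0, 0, 0], "rotation": [0, 0, 0]}, {"claw": 0.2, "dp": [0, 0, 0], "rotation": [0, 0, 0]}, {"claw": 0.2, "dp": [0, 0, 0], "rotation": [0, 0, 0]}]' --force 40

```text
time_s: 4.42
position: [528.5, 60.6, 63.1]
tcp_rot: [0.5, 0.5, -0.5, 0.5]
force: [-1.8, 0.0, 5.7]
finger_gap: 25.2
```

Run:
```python
from h import *
s=bot.read_state(); print(s['time_s'],s['position'],s['finger_gap'],s['force'])
grab('scene','s1',(100,60,420,300),2.5)
```

```text
4.425 [528.53  60.61  63.15] 25.224692948515486 [-1.8   0.04  5.7 ]
```

View pics/s1.png

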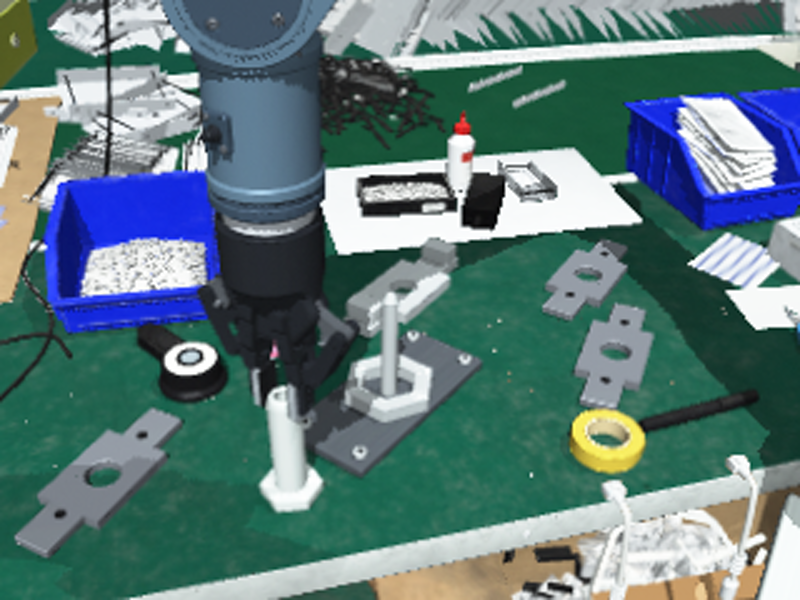

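Run:
```python
from h import *
s=bot.read_state(); print(s['time_s'],s['position'],s['finger_gap'],s['force'])
grab('wrist','w2',None,1.5)
p,d,c=grab('scene','s2',(180,140,270,270),4.5)
print('scene cam pos',-c[2].T@c[3]); print(proj('scene',[[528,60,108],[528,60,63],[528,60,0],[518,-88,125]],c))
print(bot.read_state()['finger_gap'])
```

```text
4.475 [528.54  60.64  63.17] 25.353378376132607 [-2.34 -0.26  5.64]
scene cam pos [191.81 486.32 558.08]
[[212.48 218.04]
 [213.8  235.01]
 [215.52 256.72]
 [254.75 176.72]]
24.981023094797266
```

View pics/w2.png

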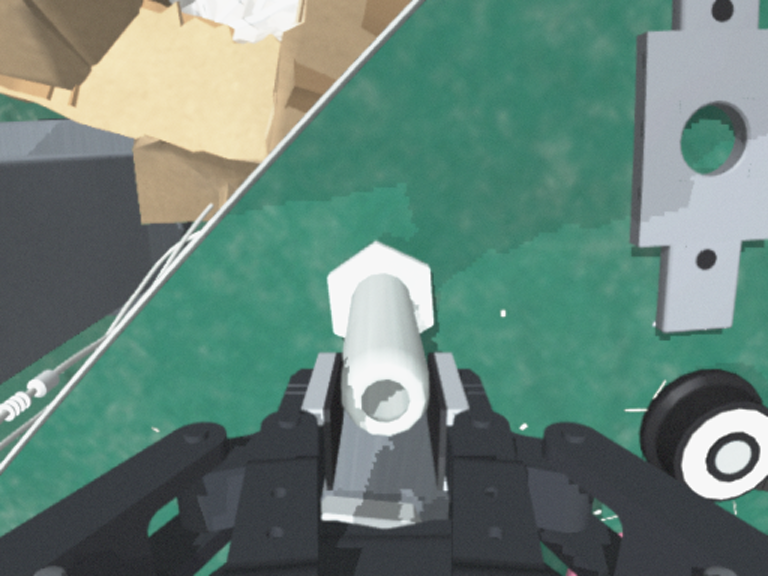

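View pics/s2.png

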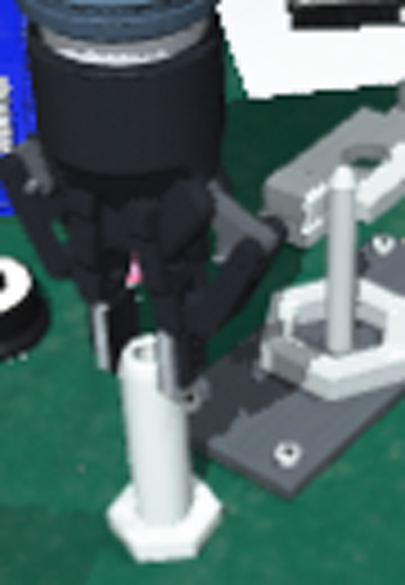

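Call:
send_rows --commands '[{"claw": 1, "dp": [0, 0, 0], "rotation": [0, 0, 0]}, {"claw": 1, "dp": [0, 0, 0], "rotation": [0, 0, 0]}, {"claw": 1, "dp": [0, 0, 0], "rotation": [0, 0, 0]}, {"claw": 1, "dp": [0, 0, 0], "rotation": [0, 0, 0]}, {"claw": 1, "dp": [0, 0, 0], "rotation": [0, 0, 0]}]'

```text
time_s: 5.2
position: [528.2, 60.5, 62.4]
tcp_rot: [-0.5, -0.5, 0.5, -0.5]
force: [0.1, 0.1, 0.2]
finger_gap: 85.3
```

Run:
```python
from h import *
s=bot.read_state(); print(s['time_s'],s['position'],s['finger_gap'],s['force'])
p,d,c=grab('wrist','w3',(130,120,380,330),3.2)
X=cloud('w',d,c)
m=X[150:300,210:300].reshape(-1,3)
for lo,hi in [(8,13),(30,45),(60,75),(90,100),(103,112)]:
    q=m[(m[:,2]>lo)&(m[:,2]<hi)]; print(lo,len(q),q.min(0),q.max(0),np.median(q,0))
```

```text
5.2 [528.22  60.54  62.43] 85.29380942064394 [0.07 0.1  0.17]
8 2675 [494.76 -18.83   8.03] [561.81  86.07  13.  ] [528.9   15.01  12.37]
30 276 [514.55  61.05  30.02] [541.88  73.88  44.96] [528.06  71.94  37.87]
60 418 [514.56  59.66  60.06] [542.15  74.07  74.89] [528.51  72.    67.98]
90 781 [514.47  50.24  90.01] [542.03  74.22  99.99] [528.12  68.35  95.09]
103 1909 [515.2   48.83 103.03] [541.21  73.18 110.11] [528.25  64.24 107.96]
```

View pics/w3.png

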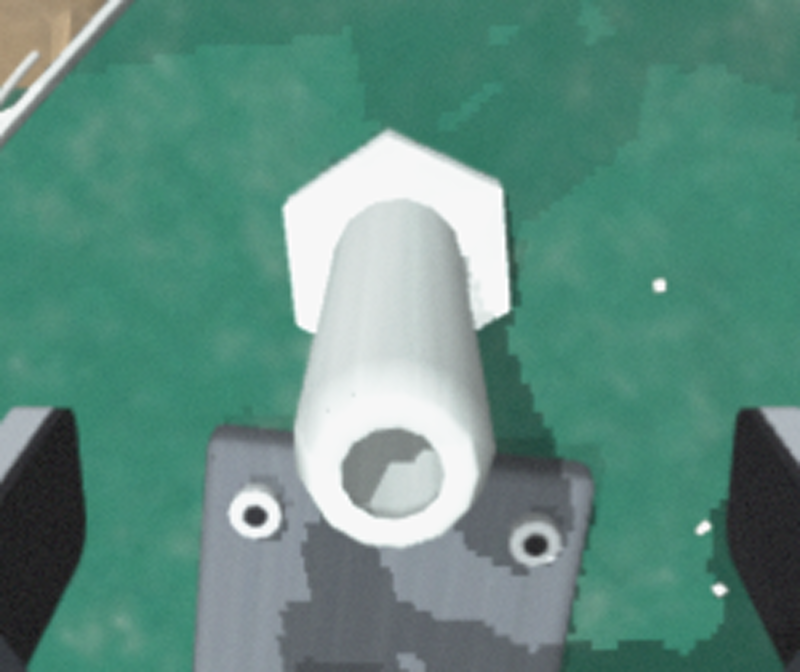

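Call:
send_rows --commands '[{"claw": 1, "dp": [0, 0, -0.9], "rotation": [0, 0, 0]}, {"claw": 1, "dp": [0, 0, -1.7], "rotation": [0, 0, 0]}, {"claw": 0.4, "dp": [0, 0, -1.7], "rotation": [0, 0, 0]}, {"claw": 0.3, "dp": [0, 0, -1.7], "rotation": [0, 0, 0]}, {"claw": 0.2, "dp": [0, 0, -1.7], "rotation": [0, 0, 0]}, {"claw": 0.2, "dp": [0, 0, -1.7], "rotation": [0, 0, 0]}, {"claw": 0.2, "dp": [0, 0, -1.7], "rotation": [0, 0, 0]}, {"claw": 0.2, "dp": [0, 0, -1.7], "rotation": [0, 0, 0]}, {"claw": 0.2, "dp": [0, 0, -1.7], "rotation": [0, 0, 0]}]' --force 40

```text
time_s: 6.38
position: [528.2, 60.5, 45.8]
tcp_rot: [-0.5, -0.5, 0.5, -0.5]
force: [-2.6, -0.8, 5.6]
finger_gap: 26.5
```

Run:
```python
from h import *
s=bot.read_state(); print(s['time_s'],s['position'],s['finger_gap'],s['force'])
p,d,c=grab('wrist','w4',(130,120,380,330),3.2)
X=cloud('w',d,c)
m=X[150:300,210:300].reshape(-1,3)
for lo,hi in [(8,13),(60,75),(103,112)]:
    q=m[(m[:,2]>lo)&(m[:,2]<hi)]; print(lo,len(q),q.min(0),q.max(0),np.median(q,0))
```

```text
6.375 [528.15  60.55  45.79] 26.476916998865462 [-2.57 -0.76  5.64]
8 1288 [504.7   -7.52   8.05] [552.14  86.06  13.  ] [533.84  71.29  12.47]
60 561 [515.6   59.78  60.02] [543.28  74.23  74.99] [528.98  72.14  67.9 ]
103 2295 [512.07  52.52 103.02] [545.66  73.88 111.96] [529.1   67.13 107.76]
```

View pics/w4.png

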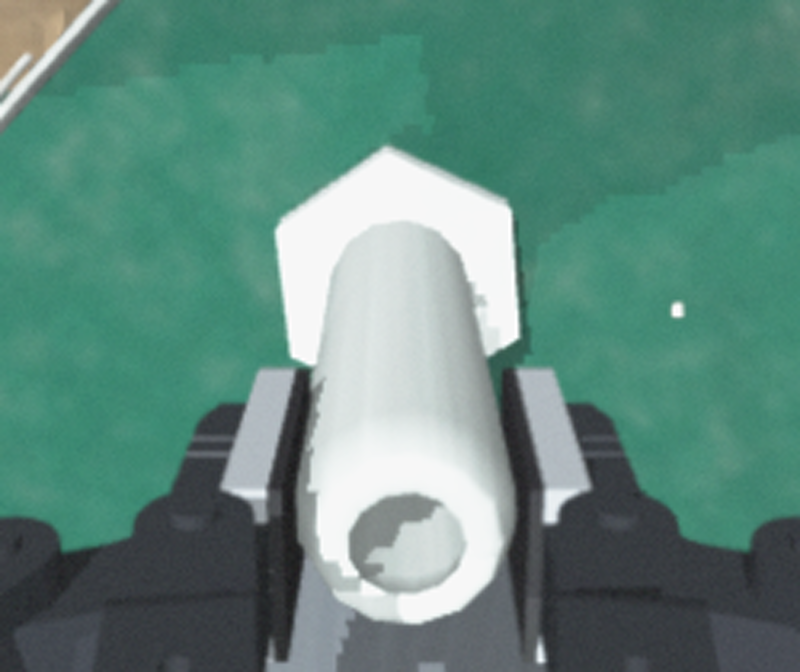

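Call:
send_rows --commands '[{"claw": 0.2, "dp": [0, 0, 1], "rotation": [0, 0, 0]}, {"claw": 0.2, "dp": [0, 0, 4], "rotation": [0, 0, 0]}, {"claw": 0.2, "dp": [0, 0, 8], "rotation": [0, 0, 0]}, {"claw": 0.2, "dp": [0, 0, 12], "rotation": [0, 0, 0]}, {"claw": 0.2, "dp": [0, 0, 14.5], "rotation": [0, 0, 0]}, {"claw": 0.2, "dp": [0, 0, 14.5], "rotation": [0, 0, 0]}, {"claw": 0.2, "dp": [-0.2, -3, 14.5], "rotation": [0, 0, 0.06]}, {"claw": 0.2, "dp": [-0.4, -6, 14.5], "rotation": [0, 0, 0.12]}, {"claw": 0.2, "dp": [-0.6, -9, 14.5], "rotation": [0, 0, 0.18]}, {"claw": 0.2, "dp": [-0.8, -12, 14.5], "rotation": [0, 0, 0.24]}, {"claw": 0.2, "dp": [-1.05, -14.84, 14.5], "rotation": [0, 0, 0.328]}, {"claw": 0.2, "dp": [-1.05, -14.84, 14.5], "rotation": [0, 0, 0.328]}, {"claw": 0.2, "dp": [-1.05, -14.84, 14.5], "rotation": [0, 0, 0.328]}, {"claw": 0.2, "dp": [-1.05, -14.84, 14.5], "rotation": [0, 0, 0.328]}]' --force 60

```text
time_s: 8.18
position: [517.7, -86.6, 190.1]
tcp_rot: [0.412, 0.575, -0.411, 0.575]
force: [-0.1, 0.7, -1.4]
finger_gap: 26.2
```

Run:
```python
from h import *
s=bot.read_state(); print(s['time_s'],s['position'],s['finger_gap'],s['force'])
p,d,c=grab('wrist','w5',(100,90,400,330),2.6)
np.savez('w5.npz',p=p,d=d,K=c[0],D=c[1],R=c[2],t=c[3])
grab('scene','s5',(170,100,330,250),4)
p,d,c=grab('top','t5',(150,130,310,250),4)
```

```text
8.175 [517.65 -86.56 190.14] 26.213947043256304 [-0.07  0.73 -1.35]
```

View pics/w5.png

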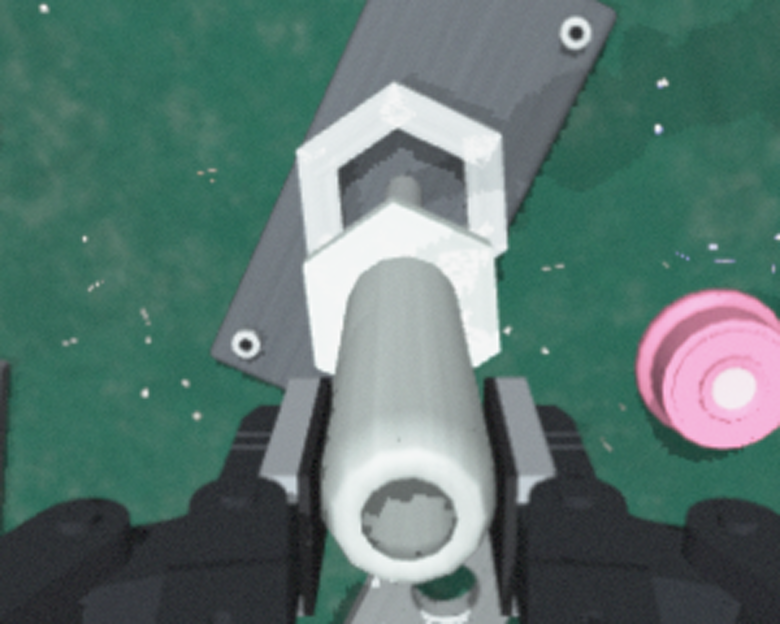

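View pics/s5.png

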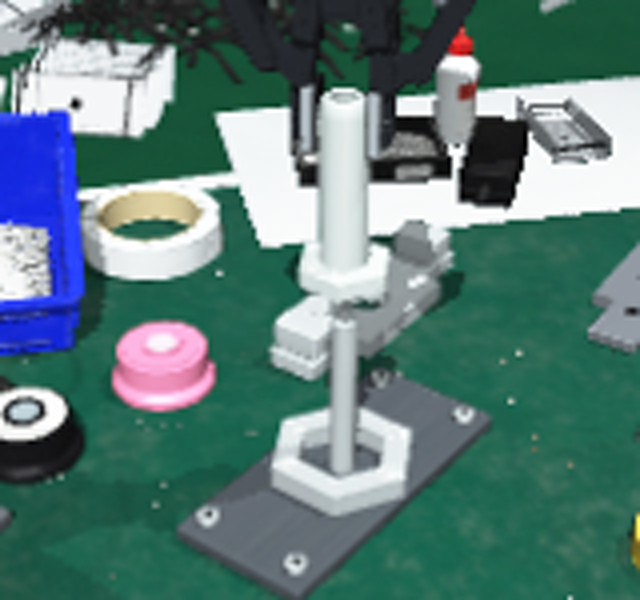

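Run:
```python
from h import *
f=np.load('w5.npz');d=f['d'];c=(f['K'],f['D'],f['R'],f['t'])
X=cloud('w',d,c)
def z(u,v): 
    u=int(u/2.6+100);v=int(v/2.6+90); return X[v,u]
print('foot top',z(330,300),'tube',z(410,330),'ring',z(345,520),z(470,520),z(410,565),z(430,470))
v=np.array([(305,263),(399,203),(497,250)],float)  # upper rim
uv=(v+.5)/2.6-.5+np.array([100,90])
for zt in (154,156.5,159):
  b=onplane('w',uv,zt,c)[:,:2]
  # solve centre & angle with circumradius 26.56 (46/2/cos30), fitted
  from scipy.optimize import least_squares
  def res(q): 
    return (np.array([[q[0]+26.56*np.cos(q[2]+k*np.pi/3),q[1]+26.56*np.sin(q[2]+k*np.pi/3)] for k in (1,0,-1)])-b).ravel()
  e=b[1]-b.mean(0); a=np.arctan2(e[1],e[0])
  for fl in (1,):
    q=least_squares(res,[b.mean(0)[0],b.mean(0)[1]-15,a]); print(zt,q.x[:2],np.degrees(q.x[2])%60,q.cost)
# bore / rim centre
t=(np.array([(408,517)])+.5)/2.6-.5+np.array([100,90]); print('bore',onplane('w',t,108+144.3,c))
r=X[240:320,215:300].reshape(-1,3); r=r[r[:,2]>243]; print(r.min(0),r.max(0))
# collar hex vertices here
v=np.array([(297,150),(397,82),(501,134),(507,249)],float);uv=(v+.5)/2.6-.5+np.array([100,90]); b=onplane('w',uv,26,c)[:,:2];print(b)
print((b[0]+b[3])/2)
```

```text
foot top [500.3  -91.36 157.18] tube [515.1  -74.09 209.88] ring [510.64 -90.23 252.72] [527.59 -84.51 252.67] [521.9  -94.39 252.46] [519.35 -77.93 253.59]
154 [519.05 -88.28] 52.56806618006158 0.41561907685961064
156.5 [518.86 -87.68] 52.568066725293136 0.1718166092159819
159 [518.68 -87.08] 52.568066730578266 0.10044667717522592
bore [[519.2  -86.92 252.3 ]]
[ 500.42 -101.77  243.  ] [535.56 -71.16 266.75]
[[473.29 -82.25]
 [501.23 -45.81]
 [544.77 -51.51]
 [562.7  -93.06]]
[518.   -87.65]
```

View pics/t5.png

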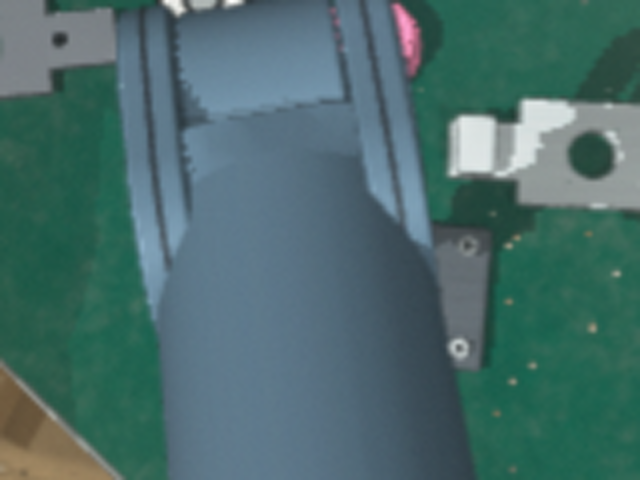

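Call:
send_rows --commands '[{"claw": 0.2, "dp": [-0.1, -0.08, -0.5], "rotation": [0, 0, 0.01]}, {"claw": 0.2, "dp": [-0.1, -0.08, -1.5], "rotation": [0, 0, 0.01]}, {"claw": 0.2, "dp": [-0.1, -0.08, -2], "rotation": [0, 0, 0.01]}, {"claw": 0.2, "dp": [-0.1, -0.08, -2.5], "rotation": [0, 0, 0.01]}, {"claw": 0.2, "dp": [-0.1, -0.08, -3], "rotation": [0, 0, 0.01]}, {"claw": 0.2, "dp": [-0.1, -0.08, -3.5], "rotation": [0, 0, 0.01]}, {"claw": 0.2, "dp": [-0.1, -0.08, -3.5], "rotation": [0, 0, 0.01]}]'

```text
time_s: 9.2
position: [516.6, -88.4, 155.1]
tcp_rot: [0.409, 0.577, -0.409, 0.577]
force: [-0.2, 0.8, -2.0]
finger_gap: 25.9
```

Call:
send_rows --commands '[{"claw": 0.2, "dp": [0, 0.04, -1], "rotation": [0, 0, 0]}, {"claw": 0.2, "dp": [0, 0.04, -2], "rotation": [0, 0, 0]}, {"claw": 0.2, "dp": [0, 0.04, -3], "rotation": [0, 0, 0]}, {"claw": 0.2, "dp": [0, 0.04, -4], "rotation": [0, 0, 0]}, {"claw": 0.2, "dp": [0, 0.04, -5], "rotation": [0, 0, 0]}, {"claw": 0.2, "dp": [0, 0.04, -6], "rotation": [0, 0, 0]}, {"claw": 0.2, "dp": [0, 0.04, -7], "rotation": [0, 0, 0]}, {"claw": 0.2, "dp": [0, 0.04, -7.7], "rotation": [0, 0, 0]}, {"claw": 0.2, "dp": [0, 0.04, -7.7], "rotation": [0, 0, 0]}, {"claw": 0.2, "dp": [0, 0.04, -7.7], "rotation": [0, 0, 0]}]'

```text
time_s: 10.45
position: [516.9, -88.3, 78.7]
tcp_rot: [0.409, 0.577, -0.409, 0.577]
force: [-0.2, 0.3, -0.7]
finger_gap: 26.2
```

Call:
send_rows --commands '[{"claw": 0.2, "dp": [0, 0, -0.4], "rotation": [0, 0, 0]}, {"claw": 0.2, "dp": [0, 0, -0.7], "rotation": [0, 0, 0]}, {"claw": 0.2, "dp": [0, 0, -0.9], "rotation": [0, 0, 0]}, {"claw": 0.2, "dp": [0, 0, -1.1], "rotation": [0, 0, 0]}, {"claw": 0.2, "dp": [0, 0, -1.3], "rotation": [0, 0, 0]}]'

```text
time_s: 11.08
position: [517.0, -88.1, 65.5]
tcp_rot: [0.409, 0.577, -0.409, 0.577]
force: [1.0, 1.3, -0.7]
finger_gap: 26.1
```

Underside is now about 20 mm, so it is inside the recess. I'll lower it the rest of the way.

Call:
send_rows --commands '[{"claw": 0.2, "dp": [0, 0, -0.3], "rotation": [0, 0, 0]}, {"claw": 0.2, "dp": [0, 0, -0.5], "rotation": [0, 0, 0]}, {"claw": 0.2, "dp": [0, 0, -0.7], "rotation": [0, 0, 0]}, {"claw": 0.2, "dp": [0, 0, -0.75], "rotation": [0, 0, 0]}, {"claw": 0.2, "dp": [0, 0, -0.75], "rotation": [0, 0, 0]}]'

```text
time_s: 11.7
position: [516.2, -87.2, 58.3]
tcp_rot: [0.409, 0.577, -0.409, 0.577]
force: [-3.7, 3.3, 7.5]
finger_gap: 26.0
```

Call:
send_rows --commands '[{"claw": 0.6, "dp": [0, 0, 0], "rotation": [0, 0, 0]}, {"claw": 1, "dp": [0, 0, 0], "rotation": [0, 0, 0]}, {"claw": 1, "dp": [0, 0, 0], "rotation": [0, 0, 0]}, {"claw": 1, "dp": [0, 0, 0], "rotation": [0, 0, 0]}, {"claw": 1, "dp": [0, 0, 4], "rotation": [0, 0, 0]}, {"claw": 1, "dp": [0, 0, 9], "rotation": [0, 0, 0]}, {"claw": 1, "dp": [0, 0, 14], "rotation": [0, 0, -0.1]}, {"claw": 1, "dp": [0, 4, 17], "rotation": [0, 0, -0.25]}, {"claw": 1, "dp": [0, 6, 17], "rotation": [0, 0, -0.338]}, {"claw": 1, "dp": [0, 6, 17], "rotation": [0, 0, -0.338]}, {"claw": 1, "dp": [0, 6, 17], "rotation": [0, 0, -0.338]}]'

```text
time_s: 13.08
position: [516.4, -29.6, 227.4]
tcp_rot: [-0.5, -0.5, 0.501, -0.5]
force: [-0.2, -0.1, 0.5]
finger_gap: 85.6
```

Run:
```python
from h import *
s=bot.read_state(); print(s['time_s'],s['position'],s['finger_gap'],s['force'])
p,d,c=grab('wrist','w6',None,1.5); np.savez('w6.npz',p=p,d=d,K=c[0],D=c[1],R=c[2],t=c[3])
X=cloud('w',d,c); q=X[100:300,200:320].reshape(-1,3); q=q[(q[:,2]>112)&(q[:,2]<140)]
print(q.min(0),q.max(0),np.percentile(q[:,2],[5,50,95]))
```

```text
13.075 [516.36 -29.59 227.39] 85.64594218141819 [-0.16 -0.13  0.54]
[503.77 -99.12 112.01] [531.15 -73.7  126.76] [113.75 120.26 125.32]
```

View pics/w6.png

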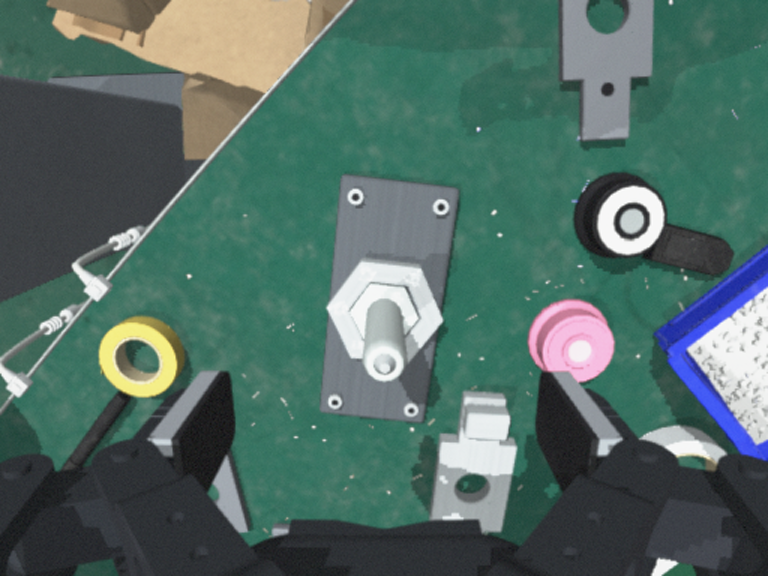

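Call:
send_rows --commands '[{"claw": 1, "dp": [5, 3, 0], "rotation": [0, 0, 0.03]}, {"claw": 1, "dp": [10, 6, 0], "rotation": [0, 0, 0.05]}, {"claw": 1, "dp": [16.1, 8.7, -3], "rotation": [0, 0, 0.07]}, {"claw": 1, "dp": [16.1, 8.7, -5], "rotation": [0, 0, 0.07]}, {"claw": 1, "dp": [16.1, 8.7, -5], "rotation": [0, 0, 0.07]}, {"claw": 1, "dp": [16.1, 8.7, -5], "rotation": [0, 0, 0.07]}, {"claw": 1, "dp": [16.1, 8.7, -5], "rotation": [0, 0, 0.07]}]'

```text
time_s: 14.0
position: [678.1, 57.8, 179.6]
tcp_rot: [0.483, 0.516, -0.482, 0.517]
force: [-0.4, -0.0, -0.3]
finger_gap: 85.5
```

```bash
cat >> meas.py <<'E'
def wplate(name,zt=10,box=None,pr=True):
    """largest grey component in wrist view near height zt"""
    s=bot.read_state(); p,d,c=grab('wrist',name,None,1.5)
    np.savez(f'{name}.npz',p=p,d=d,K=c[0],D=c[1],R=c[2],t=c[3])
    X=cloud('w',d,c); z=X[...,2]
    m=((abs(z-zt+1)<5)).astype(np.uint8)
    hsv=cv2.cvtColor(p,cv2.COLOR_RGB2HSV); m&=(hsv[...,1]<75).astype(np.uint8)
    m=cv2.morphologyEx(m,cv2.MORPH_OPEN,np.ones((3,3)))
    k,l,st,ce=cv2.connectedComponentsWithStats(m,connectivity=4)
    print(s['time_s'],s['position'],s['finger_gap'])
    for a in np.argsort(-st[1:,4])[:3]+1:
        mm=(l==a).astype(np.uint8)
        cnt=max(cv2.findContours(mm,cv2.RETR_EXTERNAL,cv2.CHAIN_APPROX_NONE)[0],key=len).reshape(-1,2)
        P=onplane('w',cnt,zt,c)[:,:2]; (cx,cy),(w,h),an=cv2.minAreaRect(P.astype(np.float32))
        if w<h: w,h,an=h,w,an+90
        print('comp',st[a],'rect',np.array([cx,cy,w,h,(an+90)%180-90]))
        # hole
        cs,hi=cv2.findContours(mm,cv2.RETR_CCOMP,cv2.CHAIN_APPROX_NONE)
        for q,hh in zip(cs,hi[0]):
            if hh[3]>=0 and len(q)>12:
                Q=onplane('w',q.reshape(-1,2),zt,c)[:,:2].astype(np.float32)
                print('  hole',np.array(cv2.minEnclosingCircle(Q)[0]),cv2.minEnclosingCircle(Q)[1],Q.mean(0))
    return p,d,c,X
E
python3 -c "
from meas import *
wplate('w7')"
```

```text
14.0 [678.12  57.77 179.6 ] 85.47784161066997
comp [ 222    0   71  179 8900] rect [676.52 128.07 168.65  66.67 -85.68]
  hole [676.16 132.62] 16.485010147094727 [676.13 133.12]
comp [  69  191   86   77 4205] rect [525.03 -32.54  93.94  91.68  83.56]
  hole [529.6  -18.05] 3.2414610385894775 [529.25 -17.73]
  hole [557.17  -9.19] 11.252692222595215 [556.43  -9.06]
comp [413  35  19 179 844] rect [844.72 105.34 180.91  18.17 -80.03]
```

View pics/w7.png

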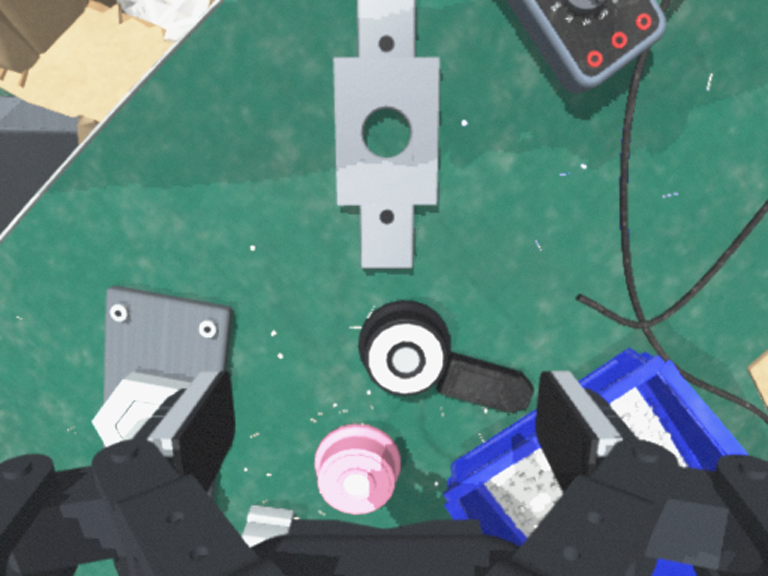

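Call:
send_rows --commands '[{"claw": 1, "dp": [0.34, 0.33, -4], "rotation": [0, 0, 0.005]}, {"claw": 1, "dp": [0.34, 0.33, -8], "rotation": [0, 0, 0.005]}, {"claw": 1, "dp": [0.34, 0.33, -12], "rotation": [0, 0, 0.005]}, {"claw": 1, "dp": [0.34, 0.33, -15], "rotation": [0, 0, 0.005]}, {"claw": 0.8, "dp": [0.34, 0.33, -17], "rotation": [0, 0, 0.005]}, {"claw": 0.7, "dp": [0.34, 0.33, -17.8], "rotation": [0, 0, 0.005]}, {"claw": 0.6, "dp": [0.34, 0.33, -17.8], "rotation": [0, 0, 0.005]}, {"claw": 0.5, "dp": [0.34, 0.33, -17.8], "rotation": [0, 0, 0.005]}, {"claw": 0.4, "dp": [0.34, 0.33, -17.8], "rotation": [0, 0, 0.005]}, {"claw": 0.3, "dp": [0.34, 0.33, -17.8], "rotation": [0, 0, 0.005]}, {"claw": 0.3, "dp": [0.34, 0.33, -17.8], "rotation": [0, 0, 0.005]}, {"claw": 0.3, "dp": [0.34, 0.33, -17.8], "rotation": [0, 0, 0.005]}]' --force 80

```text
time_s: 15.55
position: [681.2, 62.0, 0.0]
tcp_rot: [0.481, 0.518, -0.481, 0.518]
force: [0.1, 0.3, 0.3]
finger_gap: 25.4
```

```bash
python3 -c "
from meas import *
wplate('w8')
grab('scene','s8',(60,130,260,300),3.5)"
```

```text
15.55 [681.17  62.01   0.01] 25.392763972185755
comp [  178     0   151   266 28117] rect [677.57 107.91 128.58  66.62 -85.83]
  hole [676.   132.17] 16.387527465820312 [676.28 133.  ]
  hole [686.52 151.54] 1.6365652084350586 [686.73 151.3 ]
comp [   0  291   67   66 2412] rect [553.28 -11.84  52.89  40.26  79.21]
comp [ 219  300   71   47 1286] rect [682.95   8.91  48.48  18.59  32.83]
```

View pics/w8.png

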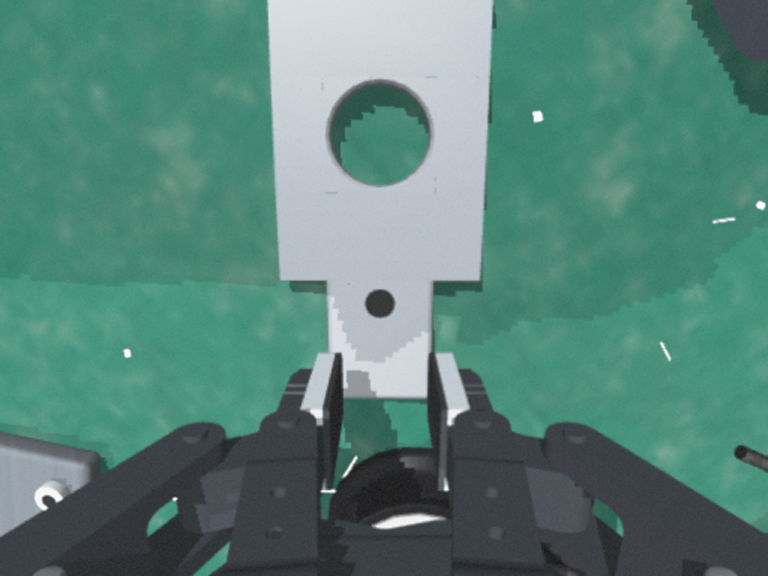

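View pics/s8.png

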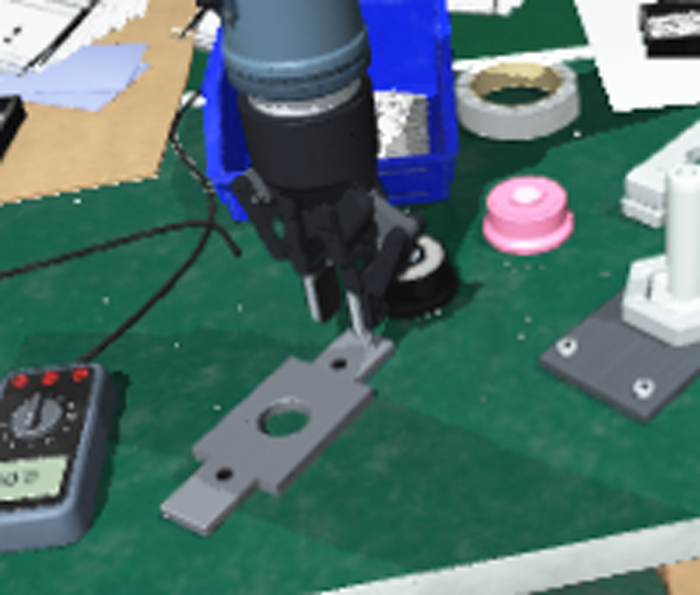

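```bash
python3 -c "
from h import *
for n,pts in (('w8',[(330,358),(326,370),(322,390),(318,405),(340,400),(443,358),(448,380),(455,400),(385,380),(385,390)]),):
    f=np.load(n+'.npz');c=(f['K'],f['D'],f['R'],f['t']);X=cloud('w',f['d'],c)
    for u,v in pts: print(u,v,X[round(v/1.5),round(u/1.5)])
s=bot.read_state(); print(s['position'],s['q'])
"
```

```text
330 358 [666.54  71.6   41.57]
326 370 [666.14  71.59  49.53]
322 390 [666.59  71.52  60.55]
318 405 [666.38  71.39  67.88]
340 400 [670.12  58.84  41.83]
443 358 [698.05  73.79  41.34]
448 380 [698.23  73.55  54.15]
455 400 [698.13  74.07  66.39]
385 380 [683.73  51.45  10.97]
385 390 [684.07  46.97  10.12]
[681.14  62.01  -0.03] [ 0.12  0.88 -0.42  1.52  0.44  0.84 -0.4 ]
```

```bash
python3 -c "
from h import *
p,d,c=grab('scene'); X=cloud('scene',d,c)
for u,v in [(352,300),(358,325),(366,340),(375,345),(320,295),(325,315),(350,345)]:
    print(u,v,X[int(130+v/3.5),int(60+u/3.5)])
m=X[190:260,130:190].reshape(-1,3)
m=m[(m[:,2]>15)&(m[:,2]<80)&(abs(m[:,1]-62)<25)&(abs(m[:,0]-681)<60)]
o=np.argsort(m[:,2])[:8]; print(m[o])
f=np.load('w8.npz');X=cloud('w',f['d'],(f['K'],f['D'],f['R'],f['t']))
m=X[:300].reshape(-1,3);m=m[(m[:,2]>15)&(m[:,2]<80)&(abs(m[:,1]-62)<20)&(abs(m[:,0]-681)<60)]
o=np.argsort(m[:,2])[:8]; print(m[o])
"
```

```text
352 300 [663.08  70.38  65.94]
358 325 [659.94  71.26  48.04]
366 340 [679.9   50.42   8.76]
375 345 [671.21  49.81   9.17]
320 295 [694.27  68.    53.94]
325 315 [694.62  68.4   36.59]
350 345 [684.71  58.58   9.65]
[[694.35  56.71  31.25]
 [694.24  69.88  31.92]
 [694.27  66.47  32.38]
 [660.54  67.18  33.1 ]
 [660.87  63.47  33.13]
 [694.5   59.45  33.15]
 [693.67  63.57  33.51]
 [663.94  69.87  33.58]]
[[695.5   64.46  31.78]
 [669.51  64.65  31.99]
 [695.19  67.18  32.34]
 [695.22  66.76  32.48]
 [669.6   63.98  32.68]
 [669.52  65.47  32.69]
 [669.63  63.61  32.93]
 [669.69  62.65  32.99]]
```

Call:
send_rows --commands '[{"claw": 0.6, "dp": [0, 0, 0], "rotation": [0, 0, 0]}, {"claw": 0.6, "dp": [0, 0, 0], "rotation": [0, 0, 0]}, {"claw": 0.6, "dp": [0, 0, 0], "rotation": [0, 0, 0]}, {"claw": 0.6, "dp": [0, 0, -0.8], "rotation": [0, 0, 0]}, {"claw": 0.6, "dp": [0, 0, -1.6], "rotation": [0, 0, 0]}, {"claw": 0.6, "dp": [0, 0, -1.6], "rotation": [0, 0, 0]}, {"claw": 0.6, "dp": [0, 0, -1.6], "rotation": [0, 0, 0]}]'

```text
time_s: 16.58
position: [681.1, 62.1, -16.2]
tcp_rot: [0.481, 0.518, -0.481, 0.518]
force: [-0.2, 0.3, -0.4]
finger_gap: 50.8
```

```bash
python3 -c "
from meas import *
p,d,c,X=wplate('w9')
m=X[:300].reshape(-1,3);m=m[(m[:,2]>12)&(m[:,2]<80)&(abs(m[:,1]-62)<14)&(abs(m[:,0]-681)<60)]
o=np.argsort(m[:,2])[:8]; print(m[o])
"
```

```text
16.575 [681.13  62.07 -16.16] 50.8249556251526
comp [  170     0   166   281 32955] rect [677.69 106.18 124.28  66.55 -85.87]
  hole [675.88 133.18] 15.685409545898438 [675.73 133.32]
comp [ 223  318  103   32 1860] rect [695.55  13.62  53.44  19.34   2.99]
comp [  0 310  36  35 687] rect [552.46   6.49  31.98  15.25  40.61]
[[668.94  60.35  12.  ]
 [670.64  72.55  12.02]
 [688.72  53.99  12.02]
 [674.25  65.85  12.03]
 [680.86  57.63  12.03]
 [680.67  60.22  12.05]
 [681.1   73.82  12.05]
 [677.    58.91  12.05]]
```

```bash
python3 -c "
from meas import *
f=np.load('w9.npz');X=cloud('w',f['d'],(f['K'],f['D'],f['R'],f['t']))
m=X[:300].reshape(-1,3);m=m[(m[:,2]>14.5)&(m[:,2]<80)&(abs(m[:,1]-62)<14)&(abs(m[:,0]-681)<60)]
o=np.argsort(m[:,2])[:8]; print(m[o])
p,d,c=grab('scene','s9',(100,180,220,270),6);X=cloud('scene',d,c)
m=X[180:270,120:200].reshape(-1,3)
m=m[(m[:,2]>13)&(m[:,2]<80)&(abs(m[:,1]-62)<13)&(abs(m[:,0]-681)<60)]
o=np.argsort(m[:,2])[:8]; print(m[o])
"
```

```text
[[708.82  60.87  18.56]
 [708.66  61.58  18.98]
 [708.78  60.23  19.26]
 [656.45  64.91  19.49]
 [708.48  62.35  19.52]
 [657.09  57.64  19.62]
 [657.14  55.13  19.62]
 [708.64  60.92  19.64]]
[[649.22  63.18  17.35]
 [648.86  60.04  18.11]
 [648.8   56.61  18.52]
 [648.75  53.14  18.91]
 [708.01  54.39  20.62]
 [706.8   62.32  20.84]
 [706.06  66.37  21.11]
 [647.85  67.39  21.25]]
```

View pics/s9.png

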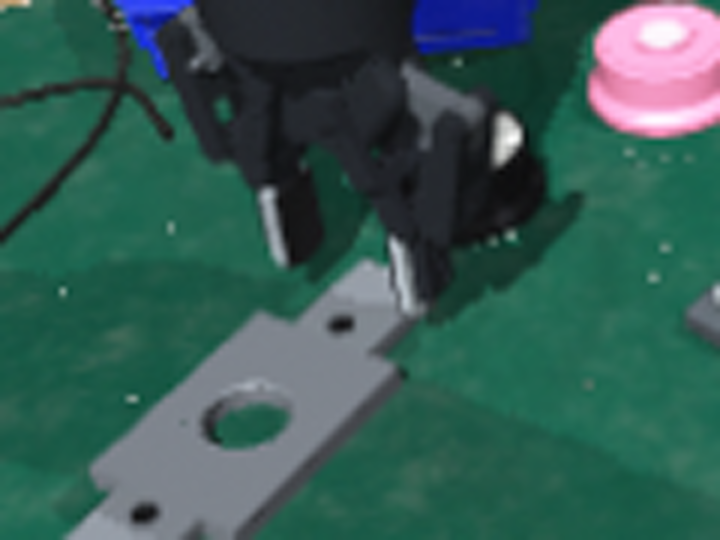

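View pics/w9.png

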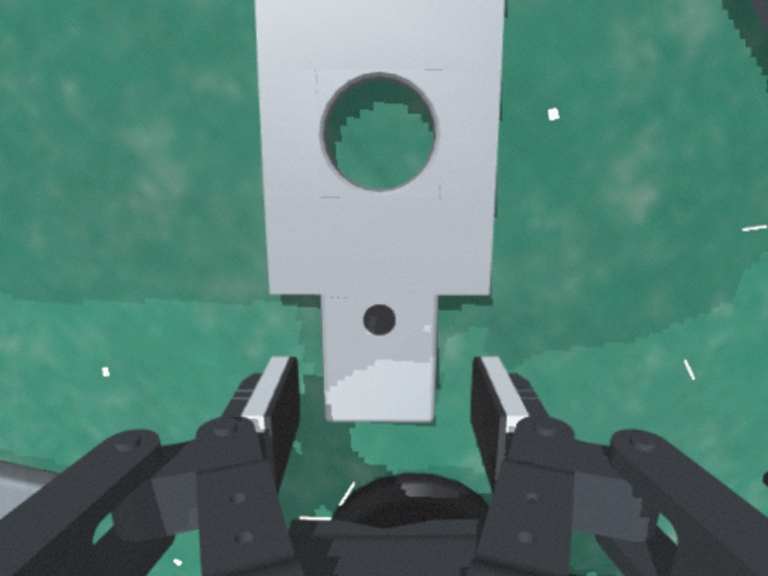

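Call:
send_rows --commands '[{"claw": 0.58, "dp": [0, 0, -0.5], "rotation": [0, 0, 0]}, {"claw": 0.58, "dp": [0, 0, -1.0], "rotation": [0, 0, 0]}, {"claw": 0.55, "dp": [0, 0, -1.3], "rotation": [0, 0, 0]}, {"claw": 0.5, "dp": [0, 0, -1.3], "rotation": [0, 0, 0]}, {"claw": 0.45, "dp": [0, 0, -1.3], "rotation": [0, 0, 0]}, {"claw": 0.4, "dp": [0, 0, -1.3], "rotation": [0, 0, 0]}, {"claw": 0.35, "dp": [0, 0, -1.3], "rotation": [0, 0, 0]}, {"claw": 0.3, "dp": [0, 0, -1.3], "rotation": [0, 0, 0]}, {"claw": 0.3, "dp": [0, 0, -1.3], "rotation": [0, 0, 0]}]' --force 80

```text
time_s: 17.8
position: [681.5, 62.1, -28.4]
tcp_rot: [0.481, 0.518, -0.481, 0.518]
force: [-1.1, 0.1, 5.3]
finger_gap: 33.5
```

Call:
send_rows --commands '[{"claw": 0.3, "dp": [0, 0, 0.5], "rotation": [0, 0, 0]}, {"claw": 0.3, "dp": [0, 0, 2], "rotation": [0, 0, 0]}, {"claw": 0.3, "dp": [0, 0, 5], "rotation": [0, 0, 0]}, {"claw": 0.3, "dp": [0, 0, 9], "rotation": [0, 0, 0]}, {"claw": 0.3, "dp": [0, 0, 13], "rotation": [0, 0, 0]}, {"claw": 0.3, "dp": [0, 0, 15.5], "rotation": [0, 0, 0]}, {"claw": 0.3, "dp": [0, 0, 15.5], "rotation": [0, 0, 0]}, {"claw": 0.3, "dp": [0, 0, 15.5], "rotation": [0, 0, 0]}]' --force 100

```text
time_s: 18.8
position: [680.3, 61.7, 124.9]
tcp_rot: [0.481, 0.518, -0.482, 0.518]
force: [-0.4, 0.1, -2.2]
finger_gap: 32.5
```

```bash
python3 -c "
from meas import *
p,d,c,X=wplate('w10',165)
for u,v in [(270,60),(250,130),(330,130),(255,200),(240,30)]: print(X[v,u])
"
```

```text
18.8 [680.31  61.72 124.9 ] 32.54792038110254
comp [  164     0   180   295 36662] rect [678.15 104.86 120.14  65.47 -85.17]
  hole [693.61 120.8 ] 1.0447888374328613 [693.77 120.97]
  hole [675.71 132.39] 15.87308406829834 [675.78 132.82]
comp [191 247   8   4  27] rect [654.87  65.35   3.08   1.41   4.5 ]
comp [315 247   8   3  24] rect [707.98  69.51   3.08   0.94   3.94]
[685.76 159.38   0.91]
[675.18 117.02 162.27]
[706.73 119.51 163.06]
[679.23  88.74 164.03]
[668.93 153.71 162.98]
```

View pics/w10.png

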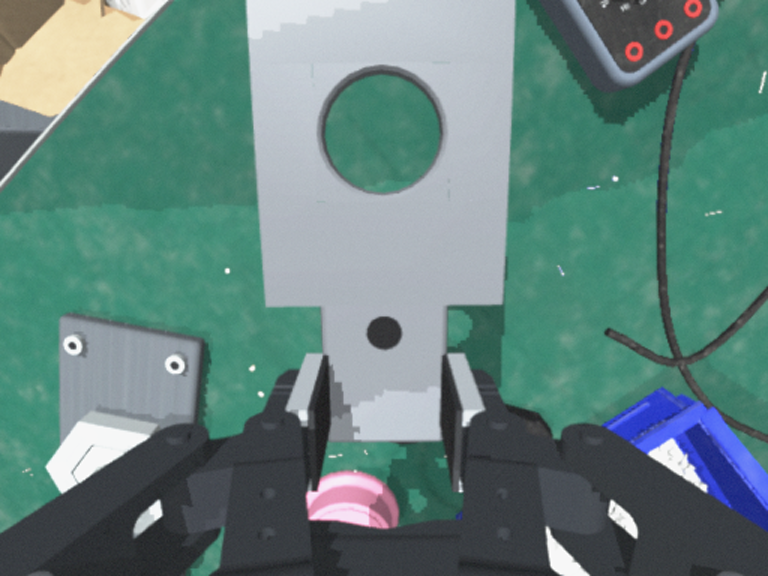

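Call:
send_rows --commands '[{"claw": 0.3, "dp": [-1, -1.5, 0], "rotation": [0, 0, 0]}, {"claw": 0.3, "dp": [-4, -5, 0], "rotation": [0, 0, -0.03]}, {"claw": 0.3, "dp": [-7, -9, 0], "rotation": [0, 0, -0.08]}, {"claw": 0.3, "dp": [-10, -13, 0], "rotation": [0, 0, -0.13]}, {"claw": 0.3, "dp": [-13, -17, 0], "rotation": [0, 0, -0.17]}, {"claw": 0.3, "dp": [-16, -20.5, 0], "rotation": [0, 0, -0.194]}, {"claw": 0.3, "dp": [-17.2, -22, 0], "rotation": [0, 0, -0.194]}, {"claw": 0.3, "dp": [-17.2, -22, 0], "rotation": [0, 0, -0.194]}, {"claw": 0.3, "dp": [-17.2, -22, 0], "rotation": [0, 0, -0.194]}, {"claw": 0.3, "dp": [-17.2, -22, 0], "rotation": [0, 0, -0.194]}]'

```text
time_s: 20.1
position: [510.2, -156.3, 126.0]
tcp_rot: [0.529, 0.47, -0.528, 0.47]
force: [0.3, -0.2, -0.7]
finger_gap: 32.3
```

```bash
python3 -c "
from meas import *
p,d,c,X=wplate('w11',163)
m=X.reshape(-1,3); m=m[(m[:,2]>117)&(m[:,2]<130)&(abs(m[:,0]-518)<25)&(abs(m[:,1]+88)<25)]
print(len(m),m.min(0),m.max(0),m.mean(0))
"
```

```text
20.1 [ 510.19 -156.29  126.03] 32.30017011120374
comp [  164     0   180   295 36727] rect [ 516.23 -113.93  122.79   67.12   83.6 ]
  hole [518.81 -85.28] 16.1042537689209 [518.74 -85.15]
comp [302 236   8   3  24] rect [ 533.99 -149.28    3.1     0.94   -6.99]
1780 [505.26 -99.8  117.  ] [529.92 -75.29 127.65] [517.59 -87.38 120.88]
```

View pics/w11.png

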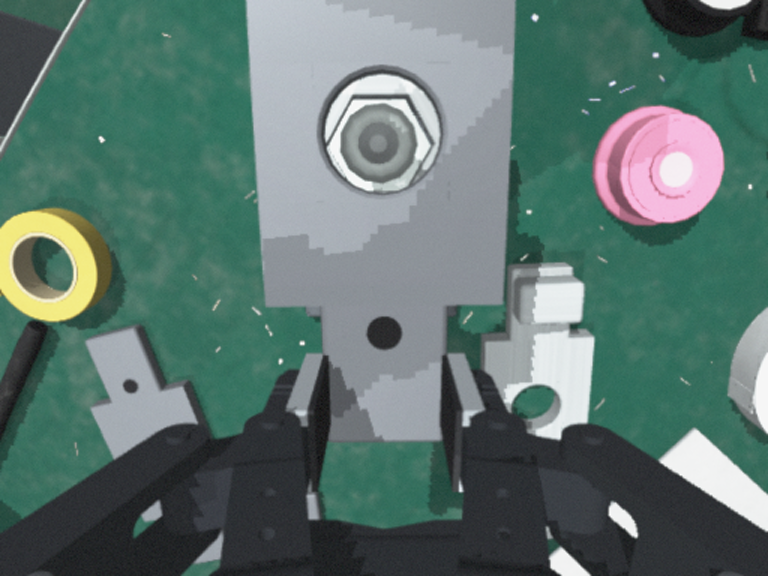

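Call:
send_rows --commands '[{"claw": 0.3, "dp": [0, 0, -1.5], "rotation": [0, 0, 0]}, {"claw": 0.3, "dp": [0, 0, -2.2], "rotation": [0, 0, 0]}, {"claw": 0.3, "dp": [0, 0, -2.2], "rotation": [0, 0, 0]}, {"claw": 0.3, "dp": [0, 0, -2.2], "rotation": [0, 0, 0]}]'

```text
time_s: 20.65
position: [509.3, -157.9, 104.0]
tcp_rot: [0.529, 0.469, -0.529, 0.469]
force: [0.3, 0.6, -1.6]
finger_gap: 32.5
```

```bash
python3 -c "
from meas import *
p,d,c,X=wplate('w12',141)
m=X.reshape(-1,3); m=m[(m[:,2]>117)&(m[:,2]<130)&(abs(m[:,0]-518)<25)&(abs(m[:,1]+88)<25)]
print(len(m),m.min(0),m.max(0),m.mean(0))
m=X.reshape(-1,3); m=m[(m[:,2]>132)&(m[:,2]<150)];print(np.median(m,0))
"
```

```text
20.65 [ 509.28 -157.93  104.  ] 32.54370650720484
comp [  164     0   180   295 36741] rect [ 515.45 -115.52  122.9    67.04   83.65]
  hole [ 534.43 -103.36] 1.378943681716919 [ 534.43 -103.36]
  hole [518.69 -86.95] 15.633248329162598 [518.77 -86.74]
2334 [505.21 -99.9  117.05] [529.85 -74.8  127.21] [517.6  -87.33 120.89]
[ 515.12 -104.42  142.33]
```

View pics/w12.png

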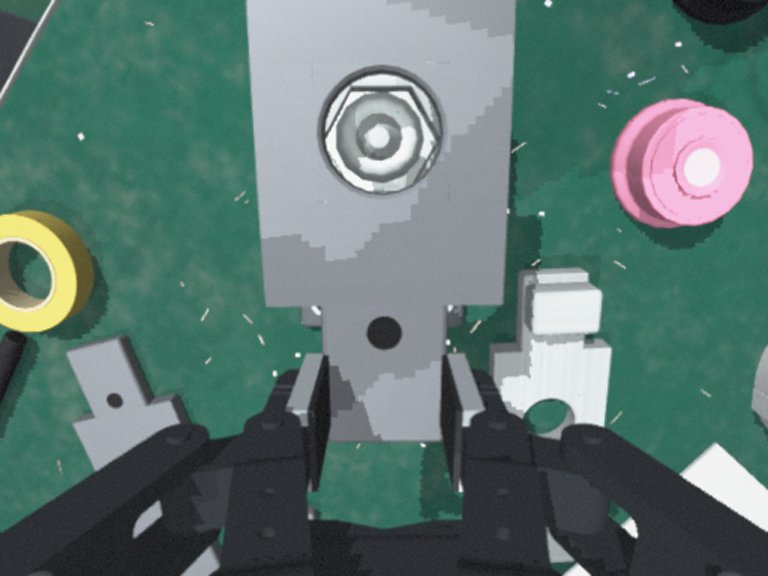

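Call:
send_rows --commands '[{"claw": 0.3, "dp": [-0.1, -0.05, -0.3], "rotation": [0, 0, -0.006]}, {"claw": 0.3, "dp": [-0.1, -0.05, -0.8], "rotation": [0, 0, -0.006]}, {"claw": 0.3, "dp": [-0.1, -0.05, -1.4], "rotation": [0, 0, -0.006]}, {"claw": 0.3, "dp": [-0.1, -0.05, -2], "rotation": [0, 0, -0.006]}, {"claw": 0.3, "dp": [-0.1, -0.05, -2.6], "rotation": [0, 0, -0.006]}, {"claw": 0.3, "dp": [-0.1, -0.05, -3], "rotation": [0, 0, -0.006]}, {"claw": 0.3, "dp": [-0.1, -0.05, -3], "rotation": [0, 0, -0.006]}]'

```text
time_s: 21.58
position: [507.9, -158.4, 73.6]
tcp_rot: [-0.53, -0.468, 0.531, -0.467]
force: [-0.4, 0.3, -0.8]
finger_gap: 32.3
```

```bash
python3 -c "
from meas import *
print(bot.read_state()['force'],bot.read_state()['torque'])
p,d,c,X=wplate('w13',112)
"
```

```text
[-0.4   0.32 -0.82] [-0.11 -0.03  0.01]
21.575 [ 507.9  -158.39   73.62] 32.25660280220002
comp [  164     0   180   295 36678] rect [ 514.41 -115.74  121.7    66.38   83.31]
  hole [517.99 -87.53] 16.064369201660156 [517.91 -86.89]
comp [287  94   3   3   9] rect [530.24 -91.31   0.78   0.75  -7.02]
comp [261 122   3   3   9] rect [ 519.01 -100.66    0.79    0.78   -7.22]
```

View pics/w13.png

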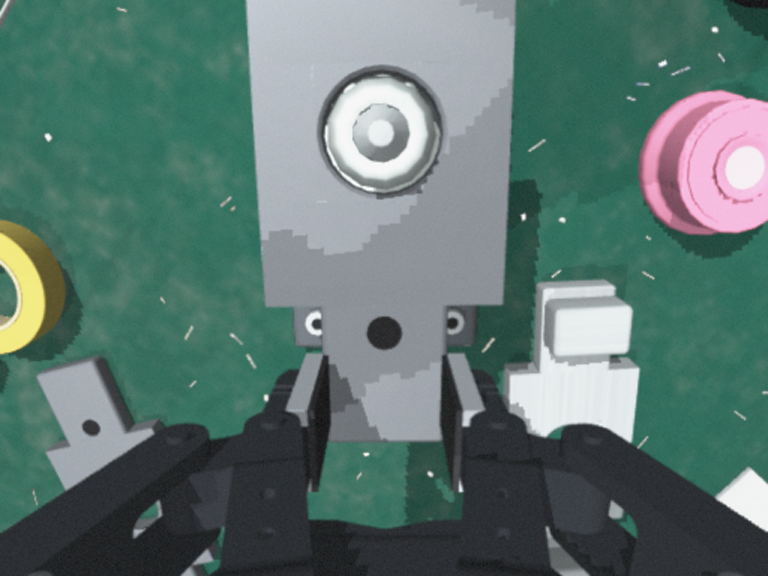

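Call:
send_rows --commands '[{"claw": 0.3, "dp": [0, 0, -0.7], "rotation": [0, 0, 0]}, {"claw": 0.3, "dp": [0, 0, -1.6], "rotation": [0, 0, 0]}, {"claw": 0.3, "dp": [0, 0, -2.5], "rotation": [0, 0, 0]}, {"claw": 0.3, "dp": [0, 0, -3.4], "rotation": [0, 0, 0]}, {"claw": 0.3, "dp": [0, 0, -4.3], "rotation": [0, 0, 0]}, {"claw": 0.3, "dp": [0, 0, -5.2], "rotation": [0, 0, 0]}, {"claw": 0.3, "dp": [0, 0, -6.1], "rotation": [0, 0, 0]}, {"claw": 0.3, "dp": [0, 0, -6.7], "rotation": [0, 0, 0]}, {"claw": 0.3, "dp": [0, 0, -7.0], "rotation": [0, 0, 0]}, {"claw": 0.3, "dp": [0, 0, -7.0], "rotation": [0, 0, 0]}]'

```text
time_s: 22.88
position: [508.1, -158.5, 3.9]
tcp_rot: [-0.53, -0.468, 0.531, -0.468]
force: [-0.0, 1.1, -1.5]
finger_gap: 32.7
```

Call:
send_rows --commands '[{"claw": 0.3, "dp": [0, 0, -0.2], "rotation": [0, 0, 0]}, {"claw": 0.3, "dp": [0, 0, -0.4], "rotation": [0, 0, 0]}, {"claw": 0.3, "dp": [0, 0, -0.5], "rotation": [0, 0, 0]}, {"claw": 0.3, "dp": [0, 0, -0.5], "rotation": [0, 0, 0]}]'

```text
time_s: 23.38
position: [508.1, -158.5, -1.1]
tcp_rot: [-0.53, -0.468, 0.53, -0.468]
force: [-0.1, -0.3, -1.5]
finger_gap: 32.6
```

Call:
send_rows --commands '[{"claw": 0.3, "dp": [0, 0, -0.1], "rotation": [0, 0, 0]}, {"claw": 0.3, "dp": [0, 0, -0.15], "rotation": [0, 0, 0]}, {"claw": 0.3, "dp": [0, 0, -0.2], "rotation": [0, 0, 0]}, {"claw": 0.3, "dp": [0, 0, -0.2], "rotation": [0, 0, 0]}]'

```text
time_s: 23.88
position: [508.2, -158.6, -2.8]
tcp_rot: [-0.53, -0.467, 0.531, -0.468]
force: [-2.0, -0.8, 5.1]
finger_gap: 32.5
```

Call:
send_rows --commands '[{"claw": 0.6, "dp": [0, 0, 0], "rotation": [0, 0, 0]}, {"claw": 0.6, "dp": [0, 0, 0], "rotation": [0, 0, 0]}, {"claw": 0.6, "dp": [0, 0, 0], "rotation": [0, 0, 0]}, {"claw": 0.6, "dp": [0, 0, 3], "rotation": [0, 0, 0]}, {"claw": 0.6, "dp": [0, 0, 8], "rotation": [0, 0, 0]}, {"claw": 0.6, "dp": [0, -2, 13], "rotation": [0, 0, 0.05]}, {"claw": 0.6, "dp": [-5, -8, 15], "rotation": [0, 0, 0.15]}, {"claw": 0.6, "dp": [-10, -14, 15], "rotation": [0, 0, 0.25]}, {"claw": 0.6, "dp": [-14.6, -18, 15], "rotation": [0, 0, 0.286]}, {"claw": 0.6, "dp": [-14.6, -18, 15], "rotation": [0, 0, 0.286]}, {"claw": 0.6, "dp": [-14.6, -18, 15], "rotation": [0, 0, 0.286]}, {"claw": 0.6, "dp": [-14.6, -18, 15], "rotation": [0, 0, 0.286]}]'

```text
time_s: 25.38
position: [363.1, -337.7, 147.1]
tcp_rot: [0.458, 0.538, -0.458, 0.539]
force: [0.6, 0.3, 0.1]
finger_gap: 51.2
```

```bash
python3 -c "
from meas import *
p,d,c,X=wplate('w14',10)
grab('top','t14',(90,90,410,310),2.5)
"
```

```text
25.375 [ 363.07 -337.66  147.08] 51.173801546671875
comp [  215     0    78   192 10534] rect [ 351.28 -274.63  165.51   66.54  -82.34]
  hole [ 350.34 -267.79] 16.20025634765625 [ 350.26 -267.64]
comp [ 267  146   86  171 7336] rect [ 426.01 -395.77  180.74   66.76   87.92]
comp [ 430  232   82   84 2763] rect [ 623.13 -419.06   98.83   78.46   43.18]
  hole [ 651.9  -417.77] 3.8645660877227783 [ 651.79 -418.21]
  hole [ 604.99 -421.42] 4.027977466583252 [ 605.3 -421.1]
  hole [ 572.01 -426.08] 4.033242702484131 [ 572.07 -426.06]
  hole [ 642.61 -410.63] 3.47540283203125 [ 642.56 -410.66]
  hole [ 577.76 -418.92] 4.87692403793335 [ 577.41 -419.71]
  hole [ 623.39 -405.48] 5.6832661628723145 [ 623.49 -405.46]
  hole [ 637.31 -400.73] 7.142332077026367 [ 636.44 -400.44]
  hole [ 643.06 -392.21] 3.901766300201416 [ 642.86 -392.39]
  hole [ 632.16 -371.58] 4.767962455749512 [ 632.03 -371.99]
```

View pics/w14.png

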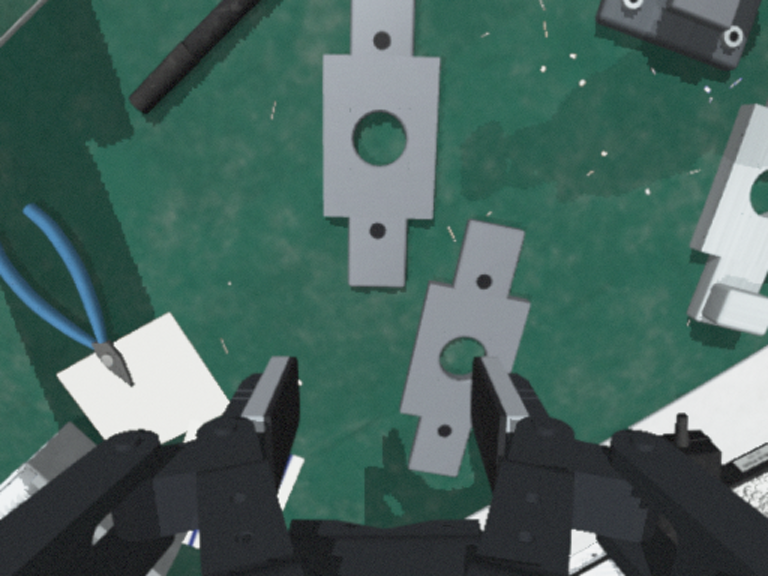

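View pics/t14.png

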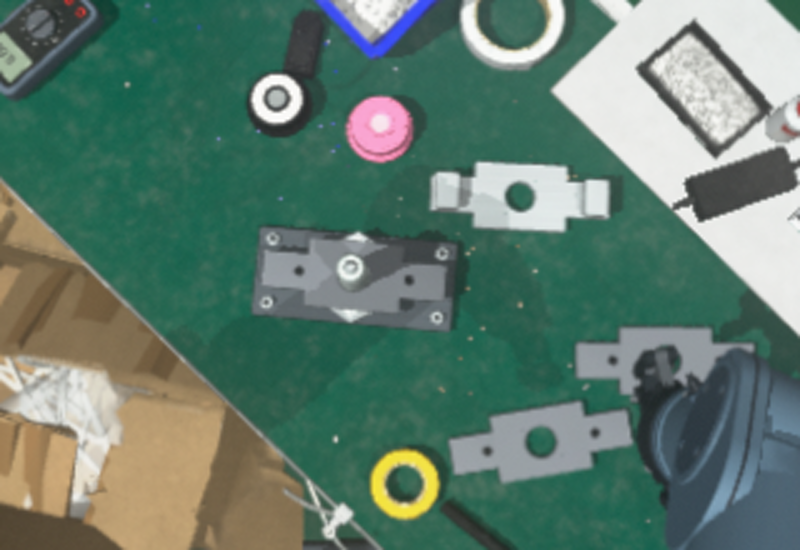

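Call:
send_rows --commands '[{"claw": 0.6, "dp": [2, -4, 0], "rotation": [0, 0, -0.07]}, {"claw": 0.6, "dp": [4, -8, 0], "rotation": [0, 0, -0.14]}, {"claw": 0.6, "dp": [6, -13, -1], "rotation": [0, 0, -0.204]}, {"claw": 0.6, "dp": [6, -13, -5], "rotation": [0, 0, -0.204]}, {"claw": 0.6, "dp": [6, -13, -7], "rotation": [0, 0, -0.204]}, {"claw": 0.6, "dp": [6, -13, -7], "rotation": [0, 0, -0.204]}, {"claw": 0.6, "dp": [6, -13, -7], "rotation": [0, 0, -0.204]}]'

```text
time_s: 26.35
position: [423.2, -468.3, 78.3]
tcp_rot: [0.511, 0.489, -0.511, 0.49]
force: [0.3, 0.6, 0.0]
finger_gap: 51.1
```

```bash
python3 -c "
from meas import *
p,d,c,X=wplate('w15',10)
"
```

```text
26.35 [ 423.17 -468.33   78.33] 51.081050546328804
comp [  203     0   101   215 15560] rect [ 425.72 -412.16  147.05   66.54   88.17]
  hole [ 426.4  -396.08] 16.07052230834961 [ 426.22 -395.86]
comp [  327   104   185   240 11803] rect [ 597.03 -531.62  204.19  141.01  -47.08]
  hole [ 621.6  -576.11] 3.2826948165893555 [ 621.51 -576.3 ]
  hole [ 625.9  -567.09] 3.2294931411743164 [ 626.14 -566.94]
  hole [ 619.82 -564.12] 4.2006916999816895 [ 619.78 -564.21]
  hole [ 528.81 -546.62] 3.2384190559387207 [ 528.27 -546.67]
  hole [ 602.91 -548.55] 2.8698337078094482 [ 602.53 -548.29]
  hole [ 532.15 -541.35] 3.263068437576294 [ 531.86 -541.12]
  hole [ 596.94 -543.16] 2.535050630569458 [ 597.07 -543.08]
  hole [ 588.52 -541.43] 3.861891031265259 [ 588.31 -541.3 ]
  hole [ 522.98 -533.61] 3.133749008178711 [ 523.28 -533.57]
  hole [ 545.68 -534.68] 4.635053634643555 [ 545.43 -534.16]
  hole [ 579.78 -535.67] 3.8085861206054688 [ 580. -536.]
  hole [ 557.34 -528.12] 3.1445422172546387 [ 557.05 -528.55]
  hole [ 538.01 -527.32] 2.9761815071105957 [ 538.04 -527.04]
  hole [ 541.01 -525.41
[... 3279 characters left out ...]
3363189697 [ 454.9  -595.02]
  hole [ 457.28 -586.01] 8.43185806274414 [ 456.93 -585.45]
  hole [ 449.77 -580.1 ] 4.2293195724487305 [ 449.62 -580.67]
  hole [ 453.54 -577.33] 2.8186776638031006 [ 453.72 -577.19]
  hole [ 466.11 -578.69] 8.01152229309082 [ 466.29 -577.49]
  hole [ 444.98 -565.69] 2.6751036643981934 [ 444.98 -565.83]
  hole [ 431.81 -566.99] 4.895053386688232 [ 432.35 -566.95]
  hole [ 461.82 -564.66] 5.349294662475586 [ 461.58 -564.9 ]
  hole [ 433.76 -558.55] 3.3243119716644287 [ 434.08 -558.6 ]
  hole [ 455.27 -562.51] 9.650365829467773 [ 453.62 -562.67]
  hole [ 443.65 -555.17] 6.840830326080322 [ 443.9 -555.7]
  hole [ 461.37 -553.78] 4.9978508949279785 [ 461.41 -553.54]
```

View pics/w15.png

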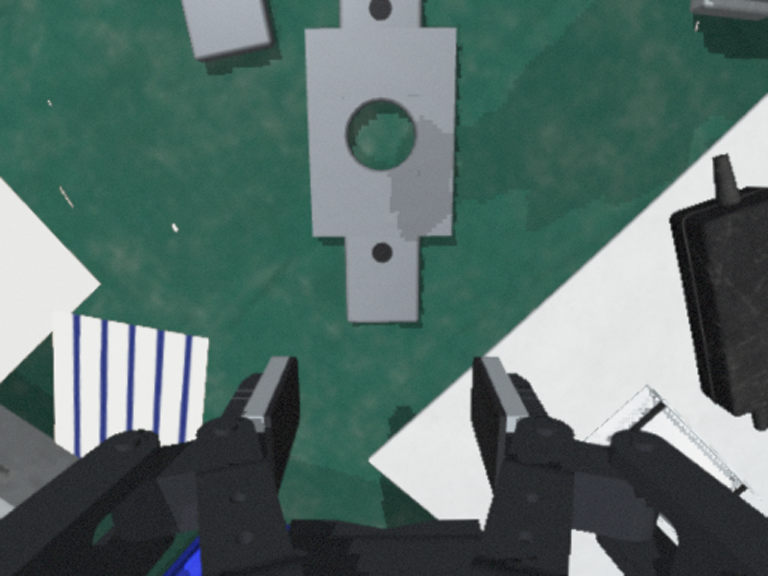

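Call:
send_rows --commands '[{"claw": 0.6, "dp": [0.08, 0.12, -3], "rotation": [0, 0, 0.003]}, {"claw": 0.6, "dp": [0.08, 0.12, -6], "rotation": [0, 0, 0.003]}, {"claw": 0.6, "dp": [0.08, 0.12, -9], "rotation": [0, 0, 0.003]}, {"claw": 0.58, "dp": [0.08, 0.12, -10.4], "rotation": [0, 0, 0.003]}, {"claw": 0.55, "dp": [0.08, 0.12, -10.7], "rotation": [0, 0, 0.003]}, {"claw": 0.5, "dp": [0.08, 0.12, -10.7], "rotation": [0, 0, 0.003]}, {"claw": 0.45, "dp": [0.08, 0.12, -10.7], "rotation": [0, 0, 0.003]}, {"claw": 0.4, "dp": [0.08, 0.12, -10.7], "rotation": [0, 0, 0.003]}, {"claw": 0.35, "dp": [0.08, 0.12, -10.7], "rotation": [0, 0, 0.003]}, {"claw": 0.3, "dp": [0.08, 0.12, -10.7], "rotation": [0, 0, 0.003]}, {"claw": 0.3, "dp": [0.08, 0.12, -10.7], "rotation": [0, 0, 0.003]}]' --force 100

```text
time_s: 27.78
position: [423.5, -468.1, -28.2]
tcp_rot: [-0.51, -0.489, 0.51, -0.49]
force: [-2.3, 0.9, 10.2]
finger_gap: 32.5
```

Call:
send_rows --commands '[{"claw": 0.3, "dp": [0, 0, 0.5], "rotation": [0, 0, 0]}, {"claw": 0.3, "dp": [0, 0, 2], "rotation": [0, 0, 0]}, {"claw": 0.3, "dp": [0, 0, 5], "rotation": [0, 0, 0]}, {"claw": 0.3, "dp": [0, 0, 9], "rotation": [0, 0, 0]}, {"claw": 0.3, "dp": [0, 1, 13], "rotation": [0, 0, 0]}, {"claw": 0.3, "dp": [1, 4, 15.5], "rotation": [0, 0, 0]}, {"claw": 0.3, "dp": [2.2, 8, 15.5], "rotation": [0, 0, -0.02]}, {"claw": 0.3, "dp": [3.3, 12, 15.5], "rotation": [0, 0, -0.04]}, {"claw": 0.3, "dp": [4.5, 16, 15.5], "rotation": [0, 0, -0.05]}, {"claw": 0.3, "dp": [5.5, 20, 15.5], "rotation": [0, 0, -0.06]}, {"claw": 0.3, "dp": [6.6, 24, 15.5], "rotation": [0, 0, -0.07]}, {"claw": 0.3, "dp": [7.7, 28, 15.5], "rotation": [0, 0, -0.0855]}, {"claw": 0.3, "dp": [8.3, 30, 15.5], "rotation": [0, 0, -0.0855]}, {"claw": 0.3, "dp": [8.5, 30.8, 15.5], "rotation": [0, 0, -0.0855]}, {"claw": 0.3, "dp": [8.5, 30.8, 14.5], "rotation": [0, 0, -0.0855]}, {"claw": 0.3, "dp": [8.5, 30.8, 13.2], "rotation": [0, 0, -0.0855]}, {"claw": 0.3, "dp": [8.5, 30.8, 13.2], "rotation": [0, 0, -0.0855]}, {"claw": 0.3, "dp": [8.5, 30.8, 13.2], "rotation": [0, 0, -0.0855]}, {"claw": 0.3, "dp": [8.5, 30.8, 13.2], "rotation": [0, 0, -0.0855]}]'

```text
time_s: 30.15
position: [508.2, -159.5, 102.2]
tcp_rot: [0.531, 0.467, -0.531, 0.467]
force: [-0.4, 0.3, -1.1]
finger_gap: 32.6
```

```bash
sed -i 's/len(q)>12:/len(q)>50:/' meas.py
cat >> meas.py <<'E'
def over(name,zt):
    p,d,c,X=wplate(name,zt)
    m=X.reshape(-1,3); m=m[(m[:,2]>117)&(m[:,2]<130)&(abs(m[:,0]-518)<25)&(abs(m[:,1]+88)<25)]
    print('hub',len(m),(m.min(0)+m.max(0))/2,m.mean(0))
    m=X[:190,170:340].reshape(-1,3); m=m[abs(m[:,2]-zt)<12]; print('plate z',np.median(m,0))
    A=np.c_[m[:,:2]-m[:,:2].mean(0),np.ones(len(m))]; q=np.linalg.lstsq(A,m[:,2],rcond=None)[0]; print('tilt deg x,y',np.degrees(q[:2]))
E
python3 -c "
from meas import *
over('w16',141)"
```

```text
30.15 [ 508.15 -159.52  102.22] 32.579090225763814
comp [  164     0   179   294 36530] rect [ 514.56 -116.53  121.02   66.12   83.47]
  hole [517.59 -88.67] 15.897404670715332 [517.82 -88.18]
comp [193 247   4   3  12] rect [ 483.71 -150.9     1.36    0.95   -7.07]
comp [315 247   3   3   9] rect [ 535.97 -157.64    1.      0.87   85.62]
hub 2438 [516.35 -88.48 123.47] [517.58 -87.37 120.92]
plate z [517.61 -91.71 140.28]
tilt deg x,y [-0.01 -0.67]
```

View pics/w16.png

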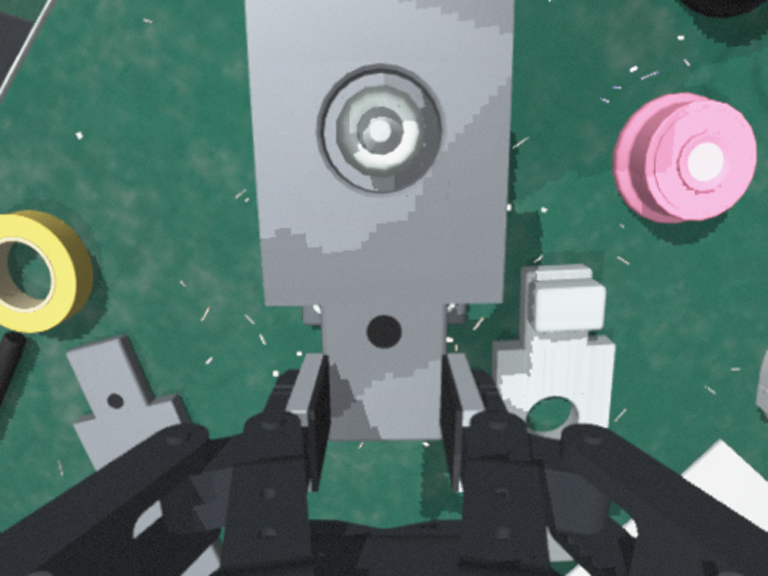

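Call:
send_rows --commands '[{"claw": 0.3, "dp": [0, 0.07, -0.5], "rotation": [0, 0, -0.004]}, {"claw": 0.3, "dp": [0, 0.07, -1.2], "rotation": [0, 0, -0.004]}, {"claw": 0.3, "dp": [0, 0.07, -1.8], "rotation": [0, 0, -0.004]}, {"claw": 0.3, "dp": [0, 0.07, -2.4], "rotation": [0, 0, -0.004]}, {"claw": 0.3, "dp": [0, 0.07, -3], "rotation": [0, 0, -0.004]}, {"claw": 0.3, "dp": [0, 0.07, -3.2], "rotation": [0, 0, -0.004]}, {"claw": 0.3, "dp": [0, 0.07, -3.2], "rotation": [0, 0, -0.004]}]'

```text
time_s: 31.08
position: [507.9, -158.5, 69.9]
tcp_rot: [-0.531, -0.466, 0.532, -0.466]
force: [0.8, -0.2, -0.8]
finger_gap: 32.3
```

Call:
send_rows --commands '[{"claw": 0.3, "dp": [0, 0, -0.7], "rotation": [0, 0, 0]}, {"claw": 0.3, "dp": [0, 0, -1.6], "rotation": [0, 0, 0]}, {"claw": 0.3, "dp": [0, 0, -2.5], "rotation": [0, 0, 0]}, {"claw": 0.3, "dp": [0, 0, -3.4], "rotation": [0, 0, 0]}, {"claw": 0.3, "dp": [0, 0, -4.3], "rotation": [0, 0, 0]}, {"claw": 0.3, "dp": [0, 0, -5.2], "rotation": [0, 0, 0]}, {"claw": 0.3, "dp": [0, 0, -5.7], "rotation": [0, 0, 0]}, {"claw": 0.3, "dp": [0, 0, -5.7], "rotation": [0, 0, 0]}, {"claw": 0.3, "dp": [0, 0, -5.7], "rotation": [0, 0, 0]}]'

```text
time_s: 32.2
position: [508.2, -158.6, 13.2]
tcp_rot: [0.532, 0.466, -0.531, 0.466]
force: [1.0, 0.5, -1.4]
finger_gap: 32.3
```

Call:
send_rows --commands '[{"claw": 0.3, "dp": [0, 0, -0.15], "rotation": [0, 0, 0]}, {"claw": 0.3, "dp": [0, 0, -0.3], "rotation": [0, 0, 0]}, {"claw": 0.3, "dp": [0, 0, -0.42], "rotation": [0, 0, 0]}, {"claw": 0.3, "dp": [0, 0, -0.5], "rotation": [0, 0, 0]}, {"claw": 0.3, "dp": [0, 0, -0.5], "rotation": [0, 0, 0]}]'

```text
time_s: 32.83
position: [508.0, -158.6, 8.0]
tcp_rot: [-0.532, -0.466, 0.532, -0.466]
force: [0.3, 0.7, -1.0]
finger_gap: 32.3
```

Call:
send_rows --commands '[{"claw": 0.3, "dp": [0, 0, -0.1], "rotation": [0, 0, 0]}, {"claw": 0.3, "dp": [0, 0, -0.15], "rotation": [0, 0, 0]}, {"claw": 0.3, "dp": [0, 0, -0.15], "rotation": [0, 0, 0]}]'

```text
time_s: 33.2
position: [508.0, -159.0, 7.1]
tcp_rot: [-0.531, -0.466, 0.532, -0.467]
force: [-2.4, 0.1, 7.2]
finger_gap: 31.9
```

Call:
send_rows --commands '[{"claw": 0.6, "dp": [0, 0, 0], "rotation": [0, 0, 0]}, {"claw": 0.6, "dp": [0, 0, 0], "rotation": [0, 0, 0]}, {"claw": 0.6, "dp": [0, 0, 0], "rotation": [0, 0, 0]}, {"claw": 0.6, "dp": [0, 0, 3], "rotation": [0, 0, 0]}, {"claw": 0.6, "dp": [0, 0, 8], "rotation": [0, 0, 0]}, {"claw": 0.6, "dp": [0, -2, 13], "rotation": [0, 0, 0.05]}, {"claw": 0.6, "dp": [-5, -8, 13], "rotation": [0, 0, 0.15]}, {"claw": 0.6, "dp": [-10, -14, 11], "rotation": [0, 0, 0.25]}, {"claw": 0.6, "dp": [-14.6, -17.9, 9], "rotation": [0, 0, 0.286]}, {"claw": 0.6, "dp": [-14.6, -17.9, 9], "rotation": [0, 0, 0.286]}, {"claw": 0.6, "dp": [-14.6, -17.9, 9], "rotation": [0, 0, 0.286]}, {"claw": 0.6, "dp": [-14.6, -17.9, 9], "rotation": [0, 0, 0.286]}, {"claw": 0.6, "dp": [-14.6, -17.9, 9], "rotation": [0, 0, 0.286]}]'

```text
time_s: 34.83
position: [363.4, -336.6, 96.9]
tcp_rot: [0.459, 0.538, -0.459, 0.538]
force: [0.8, -0.1, 0.4]
finger_gap: 51.2
```

```bash
python3 -c "
from meas import *
p,d,c,X=wplate('w17',10)
grab('top','t17',(90,90,410,310),2.5)
"
```

```text
34.825 [ 363.4  -336.62   96.88] 51.20881190989616
comp [  206     0    93   210 13902] rect [ 351.96 -280.42  153.74   66.54  -81.99]
  hole [ 349.96 -267.26] 17.1126766204834 [ 349.88 -267.65]
comp [ 425    0   87   36 1558] rect [ 499.24 -178.19   72.65   20.84   -6.34]
comp [ 462  277   50   52 1155] rect [ 595.06 -420.2    59.02   47.75  -66.51]
```

View pics/w17.png

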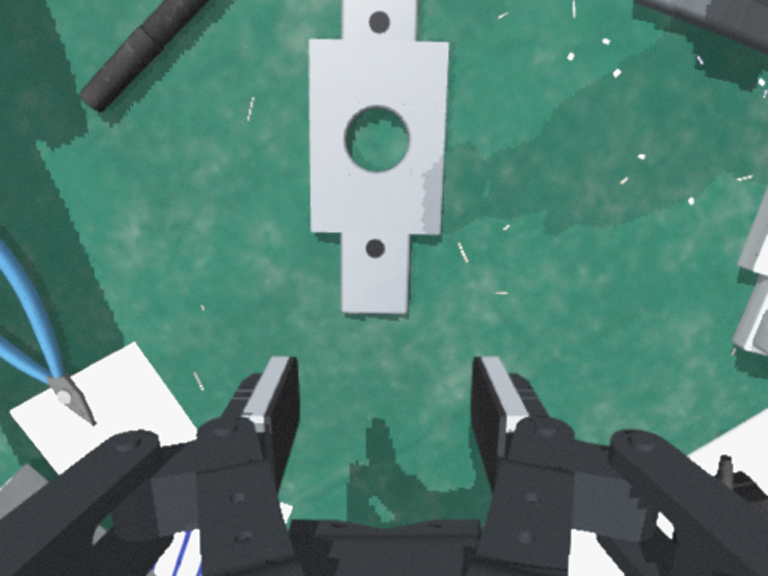

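View pics/t17.png

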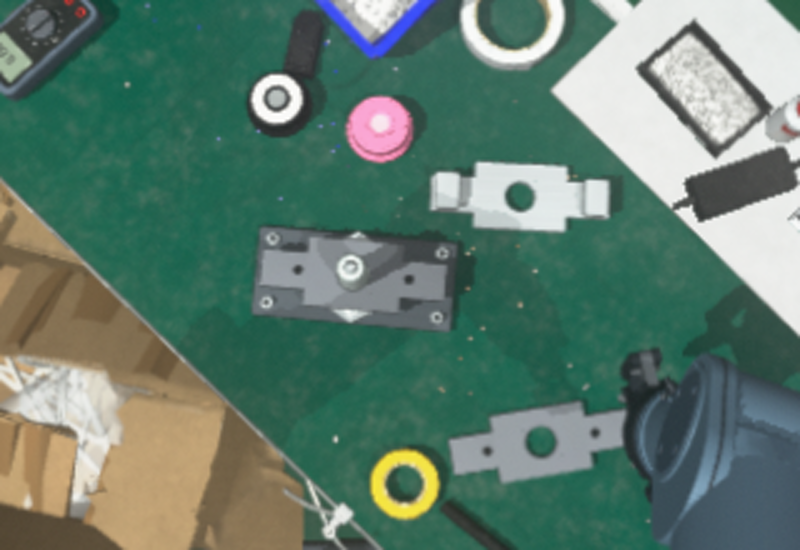

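Call:
send_rows --commands '[{"claw": 0.6, "dp": [-0.34, -0.08, -4], "rotation": [0, 0, -0.018]}, {"claw": 0.6, "dp": [-0.34, -0.08, -8], "rotation": [0, 0, -0.018]}, {"claw": 0.6, "dp": [-0.34, -0.08, -11], "rotation": [0, 0, -0.018]}, {"claw": 0.58, "dp": [-0.34, -0.08, -12.3], "rotation": [0, 0, -0.018]}, {"claw": 0.55, "dp": [-0.34, -0.08, -12.5], "rotation": [0, 0, -0.018]}, {"claw": 0.5, "dp": [-0.34, -0.08, -12.5], "rotation": [0, 0, -0.018]}, {"claw": 0.45, "dp": [-0.34, -0.08, -12.5], "rotation": [0, 0, -0.018]}, {"claw": 0.4, "dp": [-0.34, -0.08, -12.5], "rotation": [0, 0, -0.018]}, {"claw": 0.35, "dp": [-0.34, -0.08, -12.5], "rotation": [0, 0, -0.018]}, {"claw": 0.3, "dp": [-0.34, -0.08, -12.5], "rotation": [0, 0, -0.018]}, {"claw": 0.3, "dp": [-0.34, -0.08, -12.5], "rotation": [0, 0, -0.018]}]' --force 100

```text
time_s: 36.3
position: [359.1, -339.0, -27.0]
tcp_rot: [0.464, 0.533, -0.465, 0.534]
force: [-2.6, 2.1, 12.5]
finger_gap: 32.0
```

Call:
send_rows --commands '[{"claw": 0.3, "dp": [0, 0, 0.5], "rotation": [0, 0, 0]}, {"claw": 0.3, "dp": [0, 0, 2], "rotation": [0, 0, 0]}, {"claw": 0.3, "dp": [0, 0, 5], "rotation": [0, 0, 0]}, {"claw": 0.3, "dp": [0, 0, 9], "rotation": [0, 0, 0]}, {"claw": 0.3, "dp": [0, 0, 13], "rotation": [0, 0, 0]}, {"claw": 0.3, "dp": [1, 1, 15.5], "rotation": [0, 0, -0.02]}, {"claw": 0.3, "dp": [4, 5, 15.5], "rotation": [0, 0, -0.07]}, {"claw": 0.3, "dp": [7, 9, 15.5], "rotation": [0, 0, -0.12]}, {"claw": 0.3, "dp": [10, 12.5, 15.5], "rotation": [0, 0, -0.17]}, {"claw": 0.3, "dp": [13, 16, 15.5], "rotation": [0, 0, -0.22]}, {"claw": 0.3, "dp": [14.5, 17.7, 15.5], "rotation": [0, 0, -0.258]}, {"claw": 0.3, "dp": [14.9, 18, 15.5], "rotation": [0, 0, -0.258]}, {"claw": 0.3, "dp": [14.9, 18, 14.5], "rotation": [0, 0, -0.258]}, {"claw": 0.3, "dp": [14.9, 18, 13.2], "rotation": [0, 0, -0.258]}, {"claw": 0.3, "dp": [14.9, 18, 13.2], "rotation": [0, 0, -0.258]}, {"claw": 0.3, "dp": [14.9, 18, 13.2], "rotation": [0, 0, -0.258]}, {"claw": 0.3, "dp": [14.9, 18, 13.2], "rotation": [0, 0, -0.258]}]'

```text
time_s: 38.42
position: [507.7, -158.6, 103.8]
tcp_rot: [0.529, 0.469, -0.529, 0.469]
force: [-0.5, -0.2, -2.1]
finger_gap: 31.6
```

```bash
python3 -c "
from meas import *
over('w18',141)"
```

```text
38.425 [ 507.72 -158.57  103.77] 31.615403489655602
comp [  167     0   177   292 35830] rect [ 514.26 -115.53  120.72   66.25   83.06]
  hole [517.73 -86.9 ] 15.775583267211914 [517.8  -86.82]
hub 2357 [518.02 -87.05 123.49] [517.57 -87.31 120.9 ]
plate z [516.77 -90.58 140.21]
tilt deg x,y [-0.06 -0.87]
```

View pics/w18.png

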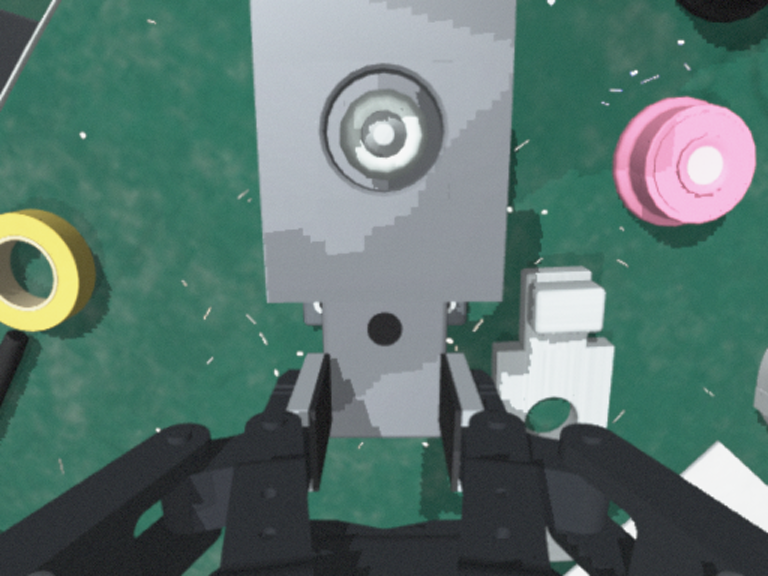

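Call:
send_rows --commands '[{"claw": 0.3, "dp": [-0.02, -0.04, -0.5], "rotation": [0, 0, 0]}, {"claw": 0.3, "dp": [-0.02, -0.04, -1.2], "rotation": [0, 0, 0]}, {"claw": 0.3, "dp": [-0.02, -0.04, -1.8], "rotation": [0, 0, 0]}, {"claw": 0.3, "dp": [-0.02, -0.04, -2.4], "rotation": [0, 0, 0]}, {"claw": 0.3, "dp": [-0.02, -0.04, -3], "rotation": [0, 0, 0]}, {"claw": 0.3, "dp": [-0.02, -0.04, -3.2], "rotation": [0, 0, 0]}, {"claw": 0.3, "dp": [-0.02, -0.04, -3.2], "rotation": [0, 0, 0]}]'

```text
time_s: 39.35
position: [507.3, -158.7, 71.4]
tcp_rot: [-0.529, -0.469, 0.529, -0.469]
force: [-0.2, -0.4, -1.4]
finger_gap: 32.0
```

Call:
send_rows --commands '[{"claw": 0.3, "dp": [0, 0, -0.7], "rotation": [0, 0, 0]}, {"claw": 0.3, "dp": [0, 0, -1.6], "rotation": [0, 0, 0]}, {"claw": 0.3, "dp": [0, 0, -2.5], "rotation": [0, 0, 0]}, {"claw": 0.3, "dp": [0, 0, -3.4], "rotation": [0, 0, 0]}, {"claw": 0.3, "dp": [0, 0, -4.3], "rotation": [0, 0, 0]}, {"claw": 0.3, "dp": [0, 0, -4.7], "rotation": [0, 0, 0]}, {"claw": 0.3, "dp": [0, 0, -4.7], "rotation": [0, 0, 0]}, {"claw": 0.3, "dp": [0, 0, -4.7], "rotation": [0, 0, 0]}]'

```text
time_s: 40.35
position: [507.6, -158.8, 24.7]
tcp_rot: [0.529, 0.469, -0.529, 0.469]
force: [0.5, -0.2, -0.6]
finger_gap: 31.8
```

Call:
send_rows --commands '[{"claw": 0.3, "dp": [0, 0, -0.15], "rotation": [0, 0, 0]}, {"claw": 0.3, "dp": [0, 0, -0.3], "rotation": [0, 0, 0]}, {"claw": 0.3, "dp": [0, 0, -0.4], "rotation": [0, 0, 0]}, {"claw": 0.3, "dp": [0, 0, -0.4], "rotation": [0, 0, 0]}]'

```text
time_s: 40.85
position: [507.3, -158.8, 20.4]
tcp_rot: [-0.529, -0.469, 0.529, -0.469]
force: [0.0, -0.0, -1.8]
finger_gap: 32.2
```

Call:
send_rows --commands '[{"claw": 0.3, "dp": [0, 0, -0.1], "rotation": [0, 0, 0]}, {"claw": 0.3, "dp": [0, 0, -0.18], "rotation": [0, 0, 0]}, {"claw": 0.3, "dp": [0, 0, -0.24], "rotation": [0, 0, 0]}, {"claw": 0.3, "dp": [0, 0, -0.24], "rotation": [0, 0, 0]}]'

```text
time_s: 41.35
position: [507.4, -159.2, 18.6]
tcp_rot: [-0.529, -0.469, 0.529, -0.469]
force: [-1.6, -0.5, 7.4]
finger_gap: 31.9
```

Call:
send_rows --commands '[{"claw": 0.6, "dp": [0, 0, 0], "rotation": [0, 0, 0]}, {"claw": 0.6, "dp": [0, 0, 0], "rotation": [0, 0, 0]}, {"claw": 0.6, "dp": [0, 0, 0], "rotation": [0, 0, 0]}, {"claw": 0.6, "dp": [0, 0, 3], "rotation": [0, 0, 0]}, {"claw": 0.6, "dp": [0, 0, 8], "rotation": [0, 0, 0]}, {"claw": 0.6, "dp": [0, -1, 12], "rotation": [0, 0, 0]}, {"claw": 0.6, "dp": [2, -6, 12], "rotation": [0, 0, 0.02]}, {"claw": 0.6, "dp": [5, -12, 10], "rotation": [0, 0, 0.047]}, {"claw": 0.6, "dp": [8.2, -17, 8], "rotation": [0, 0, 0.047]}, {"claw": 0.6, "dp": [8.2, -17, 8], "rotation": [0, 0, 0.047]}, {"claw": 0.6, "dp": [8.2, -17, 8], "rotation": [0, 0, 0.047]}, {"claw": 0.6, "dp": [8.2, -17, 8], "rotation": [0, 0, 0.047]}]'

```text
time_s: 42.85
position: [589.6, -326.9, 98.8]
tcp_rot: [0.518, 0.482, -0.517, 0.482]
force: [-0.2, 0.0, 0.8]
finger_gap: 51.0
```

```bash
python3 -c "
from meas import *
p,d,c,X=wplate('w19',14)
grab('top','t19',(90,90,410,310),2.5)
"
```

```text
42.85 [ 589.57 -326.9    98.76] 51.01697295739816
comp [  209     0    94   178 12577] rect [ 595.44 -256.38  126.19   66.49   85.89]
  hole [ 595.87 -255.94] 16.416725158691406 [ 595.77 -255.94]
comp [432  22  32 117 656] rect [ 738.82 -257.84   84.74   24.29  -87.11]
comp [ 64   0 122   6 636] rect [ 507.94 -186.76   87.09    3.69   -6.14]
```

View pics/w19.png

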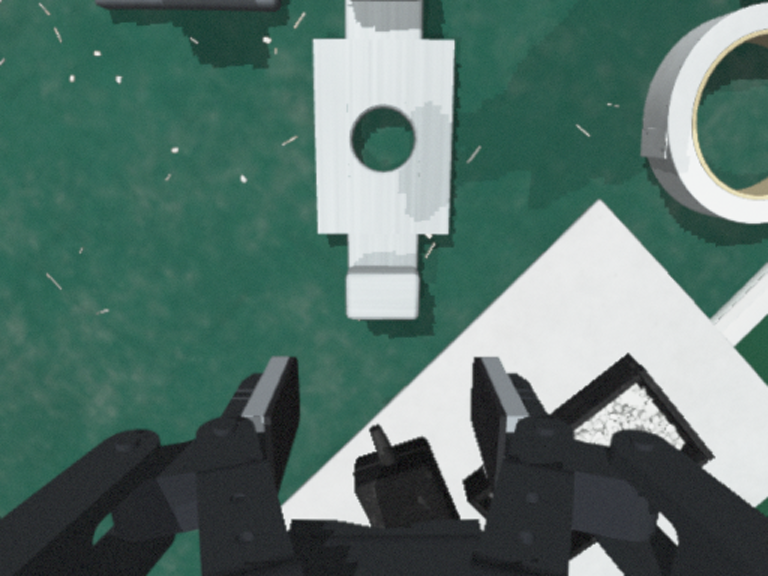

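View pics/t19.png

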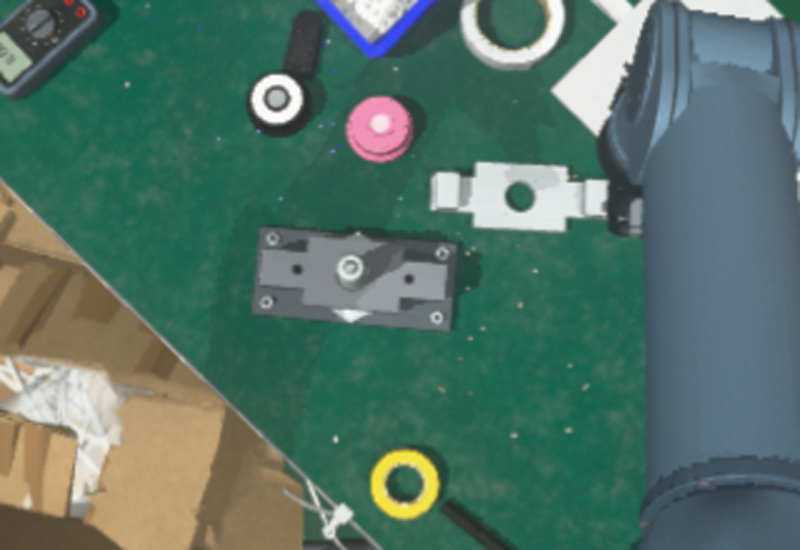

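Call:
send_rows --commands '[{"claw": 0.6, "dp": [0.08, -0.12, -4], "rotation": [0, 0, 0]}, {"claw": 0.6, "dp": [0.08, -0.12, -8], "rotation": [0, 0, 0]}, {"claw": 0.6, "dp": [0.08, -0.12, -11], "rotation": [0, 0, 0]}, {"claw": 0.58, "dp": [0.08, -0.12, -12.4], "rotation": [0, 0, 0]}, {"claw": 0.55, "dp": [0.08, -0.12, -12.5], "rotation": [0, 0, 0]}, {"claw": 0.5, "dp": [0.08, -0.12, -12.5], "rotation": [0, 0, 0]}, {"claw": 0.45, "dp": [0.08, -0.12, -12.5], "rotation": [0, 0, 0]}, {"claw": 0.4, "dp": [0.08, -0.12, -12.5], "rotation": [0, 0, 0]}, {"claw": 0.35, "dp": [0.08, -0.12, -12.5], "rotation": [0, 0, 0]}, {"claw": 0.3, "dp": [0.08, -0.12, -12.5], "rotation": [0, 0, 0]}, {"claw": 0.3, "dp": [0.08, -0.12, -12.5], "rotation": [0, 0, 0]}]' --force 110

```text
time_s: 44.32
position: [590.9, -330.6, -25.1]
tcp_rot: [0.518, 0.481, -0.518, 0.482]
force: [-2.6, 0.2, 8.2]
finger_gap: 34.3
```

```bash
python3 -c "
from meas import *
p,d,c,X=wplate('w20',14)
"
```

```text
44.325 [ 590.95 -330.57  -25.14] 34.320749616038974
comp [  161     0   182   242 32384] rect [ 595.64 -274.57   95.26   66.68   86.47]
  hole [ 596.99 -255.97] 16.13546371459961 [ 596.74 -256.35]
comp [497 331  15  21 194] rect [ 713.83 -388.53   13.3     7.59  -78.95]
comp [189 247   8   3  24] rect [ 565.24 -323.04    3.1     0.95   -4.02]
```

View pics/w20.png

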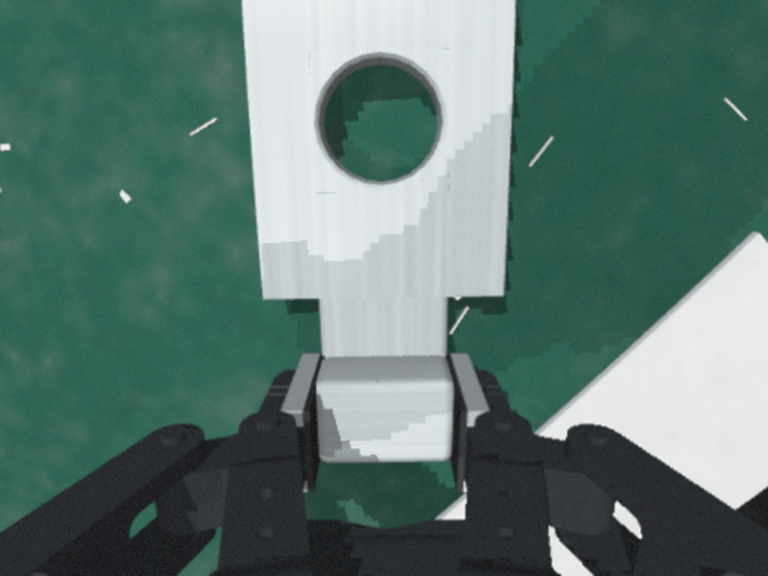

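```bash
python3 -c "
from h import *
for n,uvs in (('w7',[(403,357),(406,360)]),('w6',[(624,220),(632,221)]),('w1',[(613,214),(613,214)])):
    f=np.load(n+'.npz');c=(f['K'],f['D'],f['R'],f['t'])
    print(n,onplane('w',np.array(uvs)/1.5,32,c)); X=cloud('w',f['d'],c)
    for u,v in uvs: print(X[int(v/1.5)-14:int(v/1.5)+15,int(u/1.5)-20:int(u/1.5)+20,2].max())
    m=X.reshape(-1,3); m=m[(abs(m[:,2]-31.5)<2.5)&(np.hypot(m[:,0]-700,m[:,1]+13)<45)]
    print(len(m),(m.min(0)+m.max(0))/2, m.max(0)-m.min(0))
"
```

```text
w7 [[697.31 -12.34  32.  ]
 [699.52 -14.4   32.  ]]
nan
nan
1786 [699.6  -14.19  31.45] [56.63 55.92  4.87]
w6 [[693.23 -14.17  32.  ]
 [699.39 -14.85  32.  ]]
nan
nan
1602 [698.76 -14.24  31.49] [56.08 55.74  4.99]
w1 [[698.6 -14.   32. ]
 [698.6 -14.   32. ]]
nan
nan
1458 [698.73 -14.09  31.46] [56.65 56.17  4.9 ]
```

Call:
send_rows --commands '[{"claw": 0.3, "dp": [0, 0, 0.5], "rotation": [0, 0, 0]}, {"claw": 0.3, "dp": [0, 0, 2], "rotation": [0, 0, 0]}, {"claw": 0.3, "dp": [0, 0, 5], "rotation": [0, 0, 0]}, {"claw": 0.3, "dp": [0, 0, 8], "rotation": [0, 0, 0]}, {"claw": 0.3, "dp": [0, 0, 11], "rotation": [0, 0, 0]}, {"claw": 0.3, "dp": [0, 0, 12.5], "rotation": [0, 0, 0]}, {"claw": 0.3, "dp": [0, 0, 12.5], "rotation": [0, 0, 0]}, {"claw": 0.3, "dp": [0, 0, 12.5], "rotation": [0, 0, 0]}]' --force 120

```text
time_s: 45.38
position: [589.2, -329.6, 96.8]
tcp_rot: [-0.518, -0.482, 0.518, -0.481]
force: [-0.0, -0.6, -2.6]
finger_gap: 34.1
```

```bash
python3 -c "
from meas import *
over('w21',138)
grab('scene','s21',(150,80,410,270),3)
"
```

```text
45.375 [ 589.18 -329.64   96.76] 34.085593210066165
comp [  162     0   181   244 32347] rect [ 594.03 -273.94   94.68   65.6    86.44]
  hole [ 595.18 -256.31] 16.016674041748047 [ 595.11 -255.59]
comp [187 247  10   5  44] rect [ 563.57 -321.76    3.98    1.87   -3.9 ]
comp [317 247  10   5  44] rect [ 618.88 -325.84    3.98    1.87   -4.53]Traceback (most recent call last):
  File "<string>", line 3, in <module>
    over('w21',138)
    ~~~~^^^^^^^^^^^
  File "meas.py", line 42, in over
    print('hub',len(m),(m.min(0)+m.max(0))/2,m.mean(0))
                        ~~~~~^^^
    return umr_minimum(a, axis, None, out, keepdims, initial, where)
ValueError: zero-size array to reduction operation minimum which has no identity
```

Call:
send_rows --commands '[{"claw": 0.3, "dp": [0.5, 1, 0], "rotation": [0, 0, 0]}, {"claw": 0.3, "dp": [2, 4, 0], "rotation": [0, 0, 0]}, {"claw": 0.3, "dp": [3.5, 8, 0], "rotation": [0, 0, 0]}, {"claw": 0.3, "dp": [5, 12, 0], "rotation": [0, 0, 0]}, {"claw": 0.3, "dp": [6.8, 16, 0], "rotation": [0, 0, 0]}, {"claw": 0.3, "dp": [8.5, 20, 0], "rotation": [0, 0, 0]}, {"claw": 0.3, "dp": [9.8, 23, 0], "rotation": [0, 0, 0]}, {"claw": 0.3, "dp": [10.4, 24.2, 0], "rotation": [0, 0, 0]}, {"claw": 0.3, "dp": [10.4, 24.2, 0], "rotation": [0, 0, 0]}, {"claw": 0.3, "dp": [10.4, 24.2, 0], "rotation": [0, 0, 0]}, {"claw": 0.3, "dp": [10.4, 24.2, 0], "rotation": [0, 0, 0]}]'

```text
time_s: 46.8
position: [693.6, -90.2, 97.9]
tcp_rot: [-0.518, -0.48, 0.519, -0.481]
force: [-0.1, -0.5, -2.0]
finger_gap: 34.2
```

```bash
sed -i "s/    print('hub',len(m)/    if len(m): print('hub',len(m)/" meas.py; python3 -c "
from meas import *
over('w22',136)
f=np.load('w22.npz');X=cloud('w',f['d'],(f['K'],f['D'],f['R'],f['t'])).reshape(-1,3)
m=X[(abs(X[:,2]-31.5)<2.5)&(np.hypot(X[:,0]-700,X[:,1]+13)<45)];print(m.min(0),m.max(0))
grab('scene','s22',(80,60,340,250),3)
"
```

```text
46.8 [693.65 -90.24  97.94] 34.156067042670855
comp [  162     0   181   241 32314] rect [698.62 -33.91  95.02  67.09  86.27]
  hole [699.79 -16.38] 15.566917419433594 [699.66 -16.04]
plate z [699.64 -23.84 137.37]
tilt deg x,y [-0.01 -0.47]
[673.79 -38.47  29.  ] [724.85  12.04  33.95]
```

View pics/s22.png

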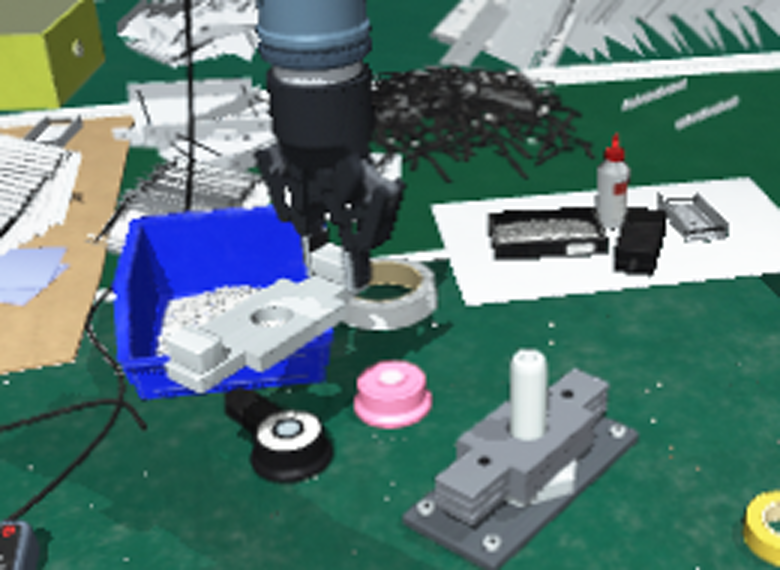

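View pics/w22.png

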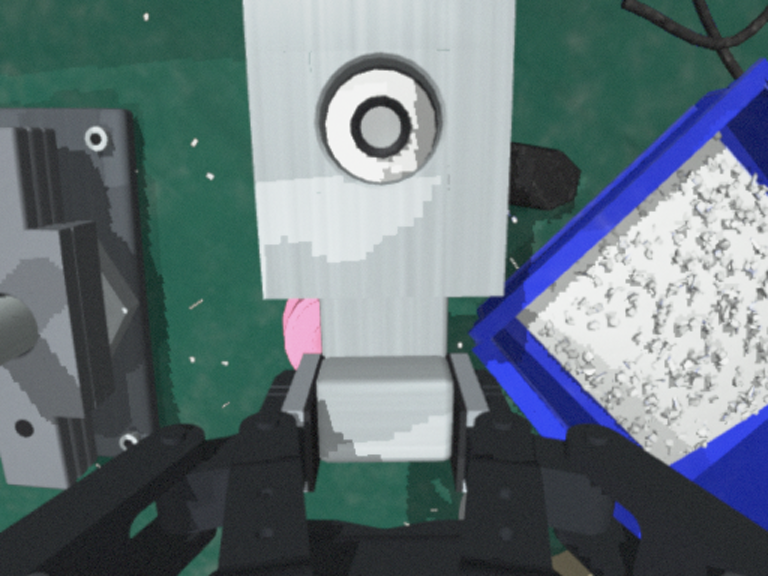

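Call:
send_rows --commands '[{"claw": 0.3, "dp": [-0.07, 0.2, -0.3], "rotation": [0, 0, 0]}, {"claw": 0.3, "dp": [-0.07, 0.2, -0.3], "rotation": [0, 0, 0]}, {"claw": 0.3, "dp": [-0.07, 0.2, -0.3], "rotation": [0, 0, 0]}, {"claw": 0.3, "dp": [-0.07, 0.2, -0.3], "rotation": [0, 0, 0]}]'

```text
time_s: 47.4
position: [693.5, -86.0, 95.1]
tcp_rot: [0.518, 0.481, -0.518, 0.481]
force: [0.2, -0.2, -1.6]
finger_gap: 34.2
```

```bash
python3 -c "
from meas import *
over('w23',134)
s=bot.read_state(); print(s['position'],s['qvel'])
"
```

```text
47.4 [693.51 -85.97  95.12] 34.23119125079549
comp [  162     0   181   241 32314] rect [698.32 -29.82  94.97  66.75  86.43]
  hole [699.88 -12.5 ] 16.055147171020508 [699.53 -11.89]
plate z [699.31 -19.67 134.62]
tilt deg x,y [ 0.04 -0.4 ]
[693.53 -86.03  95.15] [-0. -0.  0. -0. -0. -0. -0.]
```

Call:
send_rows --commands '[{"claw": 0.3, "dp": [-0.06, -0.17, 0], "rotation": [0, 0, 0]}, {"claw": 0.3, "dp": [-0.06, -0.17, 0], "rotation": [0, 0, 0]}, {"claw": 0.3, "dp": [-0.06, -0.17, 0], "rotation": [0, 0, 0]}, {"claw": 0.3, "dp": [-0.06, -0.17, 0], "rotation": [0, 0, 0]}]'

```text
time_s: 47.95
position: [692.9, -87.6, 95.1]
tcp_rot: [0.518, 0.481, -0.518, 0.481]
force: [0.2, -0.2, -2.8]
finger_gap: 33.7
```

```bash
python3 -c "
from meas import *
over('w24',134)
f=np.load('w24.npz');X=cloud('w',f['d'],(f['K'],f['D'],f['R'],f['t'])).reshape(-1,3)
m=X[(abs(X[:,2]-31.5)<2.5)&(np.hypot(X[:,0]-700,X[:,1]+13)<45)];print(m.min(0),m.max(0))
"
```

```text
47.95 [692.88 -87.65  95.1 ] 33.70289636246105
comp [  162     0   181   242 32272] rect [697.67 -31.45  94.94  66.73  86.43]
  hole [698.93 -14.  ] 15.848258018493652 [698.87 -13.74]
comp [317 247   6   3  18] rect [722.03 -84.38   2.24   0.95  -4.56]
comp [191 247   3   3   9] rect [666.91 -80.27   1.     0.87  82.61]
plate z [698.66 -21.27 134.59]
tilt deg x,y [ 0.01 -0.36]
[673.05 -35.42  29.  ] [723.55  13.49  33.97]
```

View pics/w24.png

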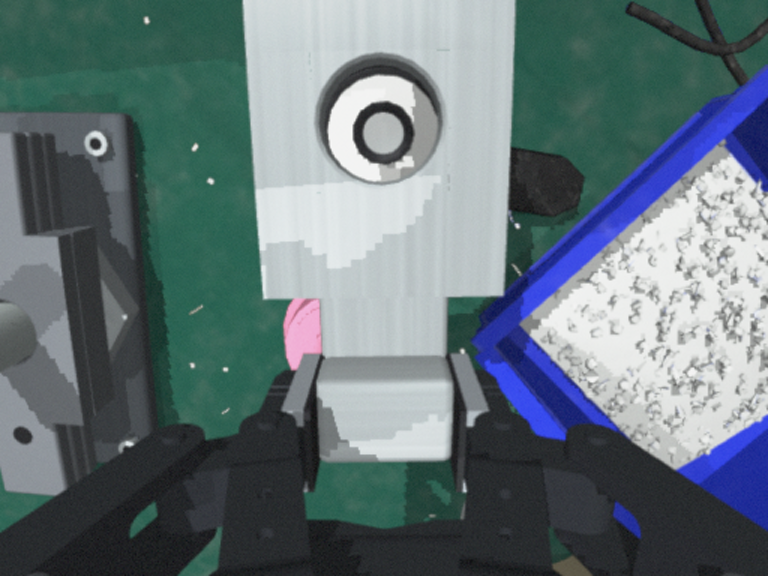

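Hole is at (698.9,-13.9) against the camera at (699.0,-14.2), underside about 120.6 mm and level. I'll hold here for more than 3 s.

Call:
send_rows --commands '[{"claw": 0.3, "dp": [0, 0, 0], "rotation": [0, 0, 0]}, {"claw": 0.3, "dp": [0, 0, 0], "rotation": [0, 0, 0]}, {"claw": 0.3, "dp": [0, 0, 0], "rotation": [0, 0, 0]}, {"claw": 0.3, "dp": [0, 0, 0], "rotation": [0, 0, 0]}, {"claw": 0.3, "dp": [0, 0, 0], "rotation": [0, 0, 0]}, {"claw": 0.3, "dp": [0, 0, 0], "rotation": [0, 0, 0]}, {"claw": 0.3, "dp": [0, 0, 0], "rotation": [0, 0, 0]}, {"claw": 0.3, "dp": [0, 0, 0], "rotation": [0, 0, 0]}, {"claw": 0.3, "dp": [0, 0, 0], "rotation": [0, 0, 0]}, {"claw": 0.3, "dp": [0, 0, 0], "rotation": [0, 0, 0]}, {"claw": 0.3, "dp": [0, 0, 0], "rotation": [0, 0, 0]}, {"claw": 0.3, "dp": [0, 0, 0], "rotation": [0, 0, 0]}, {"claw": 0.3, "dp": [0, 0, 0], "rotation": [0, 0, 0]}, {"claw": 0.3, "dp": [0, 0, 0], "rotation": [0, 0, 0]}, {"claw": 0.3, "dp": [0, 0, 0], "rotation": [0, 0, 0]}, {"claw": 0.3, "dp": [0, 0, 0], "rotation": [0, 0, 0]}, {"claw": 0.3, "dp": [0, 0, 0], "rotation": [0, 0, 0]}, {"claw": 0.3, "dp": [0, 0, 0], "rotation": [0, 0, 0]}, {"claw": 0.3, "dp": [0, 0, 0], "rotation": [0, 0, 0]}, {"claw": 0.3, "dp": [0, 0, 0], "rotation": [0, 0, 0]}]'

```text
time_s: 50.5
position: [692.8, -87.7, 95.1]
tcp_rot: [-0.518, -0.481, 0.518, -0.481]
force: [-0.3, 0.2, -2.1]
finger_gap: 34.3
```

Call:
send_rows --commands '[{"claw": 0.3, "dp": [0, 0, 0], "rotation": [0, 0, 0]}, {"claw": 0.3, "dp": [0, 0, 0], "rotation": [0, 0, 0]}, {"claw": 0.3, "dp": [0, 0, 0], "rotation": [0, 0, 0]}, {"claw": 0.3, "dp": [0, 0, 0], "rotation": [0, 0, 0]}, {"claw": 0.3, "dp": [0, 0, 0], "rotation": [0, 0, 0]}, {"claw": 0.3, "dp": [0, 0, 0], "rotation": [0, 0, 0]}, {"claw": 0.3, "dp": [0, 0, 0], "rotation": [0, 0, 0]}, {"claw": 0.3, "dp": [0, 0, 0], "rotation": [0, 0, 0]}, {"claw": 0.3, "dp": [0, 0, 0], "rotation": [0, 0, 0]}, {"claw": 0.3, "dp": [0, 0, 0], "rotation": [0, 0, 0]}, {"claw": 0.3, "dp": [0, 0, 0], "rotation": [0, 0, 0]}, {"claw": 0.3, "dp": [0, 0, 0], "rotation": [0, 0, 0]}, {"claw": 0.3, "dp": [0, 0, 0], "rotation": [0, 0, 0]}, {"claw": 0.3, "dp": [0, 0, 0], "rotation": [0, 0, 0]}, {"claw": 0.3, "dp": [0, 0, 0], "rotation": [0, 0, 0]}, {"claw": 0.3, "dp": [0, 0, 0], "rotation": [0, 0, 0]}]'

```text
time_s: 52.5
position: [692.9, -87.7, 95.1]
tcp_rot: [-0.518, -0.481, 0.518, -0.481]
force: [0.5, -1.0, -2.0]
finger_gap: 33.6
```

```bash
python3 -c "
from meas import *
over('w25',134)
"
```

```text
52.5 [692.86 -87.66  95.09] 33.63212931274647
comp [  162     0   181   241 32299] rect [697.65 -31.51  94.95  66.7   86.43]
  hole [699.05 -13.95] 15.859112739562988 [698.9 -13.5]
comp [192 247   5   3  15] rect [667.77 -80.37   1.8    0.95  -3.99]
comp [320 247   3   3   9] rect [722.67 -84.48   1.     0.87  88.92]
plate z [698.68 -21.32 134.57]
tilt deg x,y [ 0.01 -0.39]
```

Call:
send_rows --commands '[{"claw": 0.3, "dp": [0, 0, 1], "rotation": [0, 0, 0]}, {"claw": 0.3, "dp": [-1, -0.5, 2], "rotation": [0, 0, 0]}, {"claw": 0.3, "dp": [-4, -1.6, 2], "rotation": [0, 0, -0.01]}, {"claw": 0.3, "dp": [-7, -2.8, 2], "rotation": [0, 0, -0.02]}, {"claw": 0.3, "dp": [-10, -4, 2], "rotation": [0, 0, -0.03]}, {"claw": 0.3, "dp": [-13, -5.2, 2], "rotation": [0, 0, -0.045]}, {"claw": 0.3, "dp": [-16, -6.4, 2], "rotation": [0, 0, -0.055]}, {"claw": 0.3, "dp": [-18, -7.1, 2], "rotation": [0, 0, -0.055]}, {"claw": 0.3, "dp": [-18.5, -7.3, 2], "rotation": [0, 0, -0.055]}, {"claw": 0.3, "dp": [-18.5, -7.3, 1.5], "rotation": [0, 0, -0.055]}, {"claw": 0.3, "dp": [-18.5, -7.3, 1.2], "rotation": [0, 0, -0.055]}, {"claw": 0.3, "dp": [-18.5, -7.3, 1.2], "rotation": [0, 0, -0.055]}, {"claw": 0.3, "dp": [-18.5, -7.3, 1.2], "rotation": [0, 0, -0.055]}]'

```text
time_s: 54.18
position: [508.2, -160.3, 107.0]
tcp_rot: [0.531, 0.467, -0.531, 0.467]
force: [0.1, 0.5, -3.0]
finger_gap: 34.5
```

```bash
python3 -c "
from meas import *
over('w26',146)
"
```

```text
54.175 [ 508.24 -160.3   106.97] 34.4644721676997
comp [  162     0   181   241 32320] rect [ 516.09 -104.4    94.99   66.65   83.42]
  hole [517.67 -86.72] 16.085102081298828 [517.78 -86.53]
comp [319 247   6   3  18] rect [ 538.39 -158.65    2.24    0.95   -7.7 ]
comp [192 247   5   3  15] rect [ 483.63 -151.54    1.8     0.95   -7.11]
hub 2290 [517.78 -87.52 122.15] [517.63 -87.34 120.88]
plate z [517.67 -94.27 146.57]
tilt deg x,y [ 0.01 -0.36]
```

View pics/w26.png

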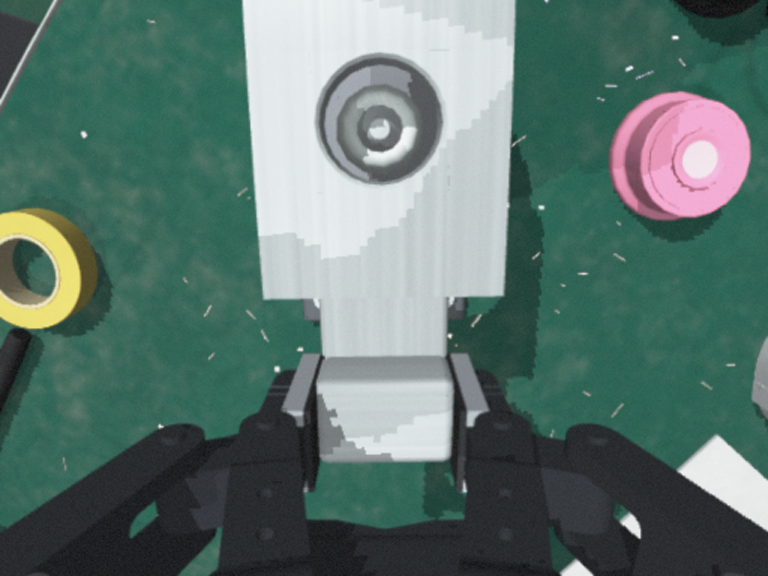

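Call:
send_rows --commands '[{"claw": 0.3, "dp": [0, -0.05, -0.5], "rotation": [0, 0, -0.004]}, {"claw": 0.3, "dp": [0, -0.05, -1.2], "rotation": [0, 0, -0.004]}, {"claw": 0.3, "dp": [0, -0.05, -1.8], "rotation": [0, 0, -0.004]}, {"claw": 0.3, "dp": [0, -0.05, -2.4], "rotation": [0, 0, -0.004]}, {"claw": 0.3, "dp": [0, -0.05, -3], "rotation": [0, 0, -0.004]}, {"claw": 0.3, "dp": [0, -0.05, -3.3], "rotation": [0, 0, -0.004]}, {"claw": 0.3, "dp": [0, -0.05, -3.3], "rotation": [0, 0, -0.004]}]'

```text
time_s: 55.1
position: [507.8, -161.1, 73.9]
tcp_rot: [-0.532, -0.466, 0.532, -0.466]
force: [0.6, 0.2, -2.5]
finger_gap: 34.0
```

Call:
send_rows --commands '[{"claw": 0.3, "dp": [0, 0, -0.6], "rotation": [0, 0, 0]}, {"claw": 0.3, "dp": [0, 0, -1.3], "rotation": [0, 0, 0]}, {"claw": 0.3, "dp": [0, 0, -2], "rotation": [0, 0, 0]}, {"claw": 0.3, "dp": [0, 0, -2.7], "rotation": [0, 0, 0]}, {"claw": 0.3, "dp": [0, 0, -3.4], "rotation": [0, 0, 0]}, {"claw": 0.3, "dp": [0, 0, -3.7], "rotation": [0, 0, 0]}, {"claw": 0.3, "dp": [0, 0, -3.7], "rotation": [0, 0, 0]}, {"claw": 0.3, "dp": [0, 0, -3.7], "rotation": [0, 0, 0]}]'

```text
time_s: 56.1
position: [508.1, -161.2, 37.3]
tcp_rot: [0.532, 0.466, -0.532, 0.466]
force: [-0.1, -1.4, -1.4]
finger_gap: 34.0
```

Call:
send_rows --commands '[{"claw": 0.3, "dp": [0, 0, -0.15], "rotation": [0, 0, 0]}, {"claw": 0.3, "dp": [0, 0, -0.3], "rotation": [0, 0, 0]}, {"claw": 0.3, "dp": [0, 0, -0.4], "rotation": [0, 0, 0]}, {"claw": 0.3, "dp": [0, 0, -0.4], "rotation": [0, 0, 0]}]'

```text
time_s: 56.6
position: [507.8, -161.1, 33.0]
tcp_rot: [-0.532, -0.466, 0.532, -0.466]
force: [-0.2, 0.1, -3.3]
finger_gap: 33.5
```

Call:
send_rows --commands '[{"claw": 0.3, "dp": [0, 0, -0.1], "rotation": [0, 0, 0]}, {"claw": 0.3, "dp": [0, 0, -0.2], "rotation": [0, 0, 0]}, {"claw": 0.3, "dp": [0, 0, -0.28], "rotation": [0, 0, 0]}, {"claw": 0.3, "dp": [0, 0, -0.28], "rotation": [0, 0, 0]}]'

```text
time_s: 57.1
position: [507.9, -161.3, 30.8]
tcp_rot: [-0.532, -0.466, 0.532, -0.466]
force: [-2.4, 0.5, 4.9]
finger_gap: 34.4
```

Call:
send_rows --commands '[{"claw": 0.6, "dp": [0, 0, 0], "rotation": [0, 0, 0]}, {"claw": 0.6, "dp": [0, 0, 0], "rotation": [0, 0, 0]}, {"claw": 0.6, "dp": [0, 0, 0], "rotation": [0, 0, 0]}, {"claw": 0.6, "dp": [0, 0, 3], "rotation": [0, 0, 0]}, {"claw": 0.6, "dp": [0, 0, 8], "rotation": [0, 0, 0]}, {"claw": 0.6, "dp": [0, 0, 14], "rotation": [0, 0, 0]}, {"claw": 0.6, "dp": [0, 0, 19], "rotation": [0, 0, 0]}, {"claw": 0.6, "dp": [0, 2, 20], "rotation": [0, 0, 0]}, {"claw": 0.6, "dp": [0, 2, 20], "rotation": [0, 0, 0]}, {"claw": 0.6, "dp": [0, 2, 20], "rotation": [0, 0, 0]}]'

```text
time_s: 58.35
position: [506.7, -141.3, 228.6]
tcp_rot: [-0.531, -0.467, 0.533, -0.465]
force: [-0.4, 0.3, 0.2]
finger_gap: 51.4
```

```bash
python3 -c "
from meas import *
over('w27',70)
grab('scene','s27',(150,80,410,270),3)
"
```

```text
58.35 [ 506.71 -141.27  228.64] 51.37006335146828
comp [ 223   41   73  135 7256] rect [518.53 -87.57 125.68  66.54  83.48]
  hole [519.09 -88.16] 18.746417999267578 [518.81 -88.13]
hub 729 [517.62 -87.52 122.3 ] [517.73 -87.15 120.83]
plate z [518.82 -81.52  70.61]
tilt deg x,y [ 0.07 -0.13]
```

View pics/w27.png

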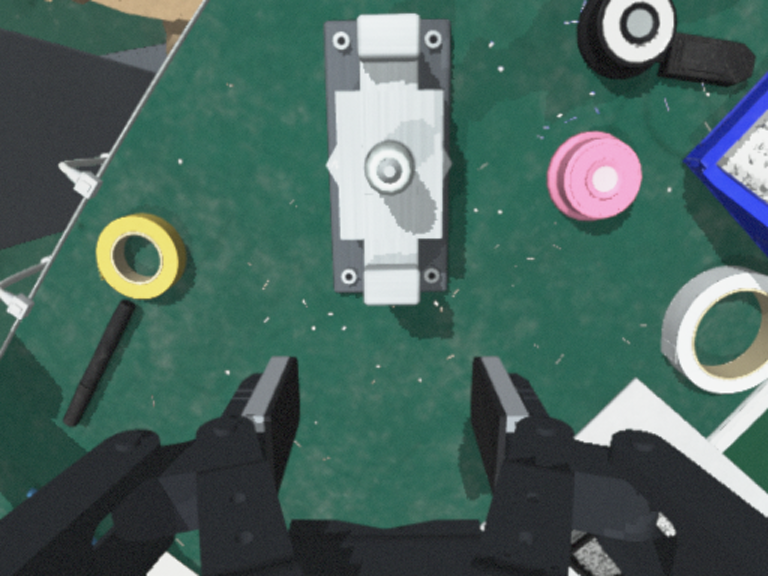

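View pics/s27.png

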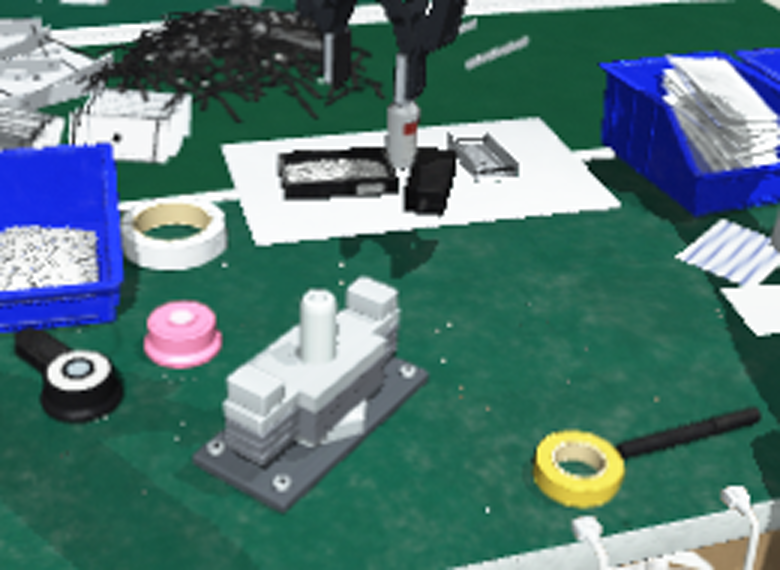

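```bash
python3 -c "
from rig import order; print(order.hand_in())"
```

```text
the job is handed in; nothing more can be done
None
```

The jig is set up as asked and the job is handed in; it took about 58 s and reported no verdict.

- **Hub:** I put it over the pin, turned about 19°, and its foot dropped home. Its top measures about 120 mm above the bench, as it should.
- **Plates:** There were three drilled grey plates on the bench. I lowered each one over the hub until it just touched down, with about 5–7 N of contact.
- **Platen hold:** I held the platen still for about 4.5 s over the black camera with the white ring. Its underside was about 120.6 mm above the bench, the hole was within about 0.5 mm of centre, and the tilt was under 0.5°.
- **Platen placing:** I then lowered it onto the plates. Its top measures 70.6 mm (70 expected), it lies flat to about 0.1°, and its direction is 83.5° against the jig's 83.2°.

**Disagreements and slips:**
- **Finger height:** The finger tips showed about 32 mm above the reported TCP. My first try at the first plate closed the jaws above it without touching it. I corrected the height for every grip after that.
- **Hub grip:** I gripped the hub too high at first, then let go and gripped it lower.
- **Jaw opening:** It read 2–4 mm less than the true widths of what was held.
- **Top camera:** It read 2–4 mm off the wrist camera, so I went by the wrist camera.

I saw no knock to any plate or the platen. Nothing looked out of place in the last pictures, though I did not measure the bystanders again.

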